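Top up the capacitor ageing tray and bolt it home

ROBOT

A 6-joint arm with a two-finger parallel gripper is mounted at the origin on the work surface. World frame = base frame: x ahead of the robot, y to its left, z up, the work surface at z = 0. Lengths are in m, angles in degrees, forces in N, time in s.
With the tool pointing down it reaches from about 0.4 to 0.825 m from the base axis. Payload 7 kg.
Tool frame: the origin (TCP) lies at the very end of the fingers, on their centre line; the grasp point (between the pads) lies 19 mm behind it; z points along the fingers, y is the line along which they close (so a half turn about z gives the same grasp; the last joint's range is limited). The gripper opens to 88 mm and grips with 3 to 60 N. Pads are 19 mm wide; open, the fingers measure 130 mm over their backs; the gripper's body (78 mm by 193 mm) begins 47 mm behind the grasp point.
Start: joints at [-47.149, 20.546, 0.682, 0, -70.136, -16.507], TCP at [0.3, -0.605, 0.194] pointing down, gripper open.
Joint ranges: [-176.03, 176.03], [-82.01, 121.73], [-58.28, 71.71], [-173.87, 95.51], [-174.79, -0.11], [-173.66, 173.66]. Speed limits (degrees/s): [136.94, 136.94, 172.46, 180, 180, 180].

INTERFACE

Orientations are given as [roll, pitch, yaw] about the fixed x, y, z axes, in that order (R = Rz(yaw) Ry(pitch) Rx(roll)).
In Python, from plant import ctrl gives the robot as it stands.
- The arm moves only by the tool carry_out, never from a script. Its argument "deltas" is a list that holds one entry, the list of rows, each a list of 5 numbers: the shift along the tool's x, y, z scaled (see below), then the turn about the tool's z scaled (see below), then the opening, from -1 (shut) to 1 (fully open). A call has 1 to 5 rows; each row is the pose to reach, as a shift and turn from the pose commanded when the call began, along the tool's axes at that moment, turning the shorter way round; what a row does not reach only later rows make up. The controller multiplies each number of a shift by 20 cm and each number of a turn by 2 pi rad. A row lasts 1/10 s, in which the tool goes at most 50 mm and 8.59 degrees, less where a joint would pass 70% of its speed; a pose out of reach is approached as far as the arm can. A call with a number of a shift or a turn outside -1 to 1 is refused whole. A call with a gripper value outside its range is refused whole. The fingers move at their own pace and stop on an object; the grip force is fixed at half the most. Time passes only in rows, so rows that repeat a pose let the fingers close. It gives the time, the measured TCP pose, the force, the opening and the grip force at its end, in the units of the state.
- ctrl.get_obs(): the state, without advancing time (a new reading comes with each control period).
- ctrl.snapshot(name): name is "scene" or "top" or "wrist"; returns a dict with "color" (420x560x3 uint8, red, green, blue), "camera_matrix" (3x3 intrinsics, pixels), "R" (3x3) and "t" (3): a world point X has camera coordinates R X + t. Camera axes: x right, y down, z forward; pixel columns grow to the right and rows downward; lengths in m; the calibration is good to about 2 mm. A picture is of the moment at which its call begins. There is no depth.
- ctrl.close_job(): hands the job in; it is judged then, once.
Trained networks look in a picture, given as the dict that the camera call returned (one of the last four; its "shot" number tells which), for a name from the list of things; names that differ only in an ending like _2 or _b are one class to them, and where a whole thing is asked for, a point or a joint stands for the part that bears it (a point fixed in the world has none). Each returns a list of dicts, best first, with "p" (0 to 1); they miss things now and then, are a little off and sometimes report something else, mostly with a low value. They report only what shows in the picture. A call takes as long as a camera call.
- ctrl.search_frame(picture, name): "centre" ([column, row] in pixels, amid what is visible of it).
- ctrl.silhouettes(picture, name): "mask" (420x560 bool, what is visible of it) and "centre" ([column, row] in pixels, amid what is visible of it).
- ctrl.spot_point(picture, name): "centre" ([column, row] in pixels: a listed point, or the origin of a listed thing).
The state is a dict: "clock": time; "joint_pos": joint angles; "qvel": joint speeds; "tau": joint torques, N m; "tool_pos": TCP position; "orientation": TCP orientation; "force": force on the tool from outside, world axes, zero at the start; "moment": the same for the moment, N m; "opening": finger opening in m; "gripper_force": force on a finger pad.
Only numpy, scipy, OpenCV 4.12 (cv2) and the standard library are available. Lean on these libraries where they do the work, as an engineer would, in place of code of your own. Each camera call takes 0.05 s, during which the arm holds its last target. There are 200 camera calls.

TASK

Stand a spare capacitor can upright in every empty pocket of the tray, leaving the cans that are already in place, then push the tray fully home to the left. Take the hooked rod from the blue mat, reach it in under the wire guard and hook the bolt's pin to pull the bolt fully towards you, so that it locks the tray; never touch the bolt with the gripper or arm. Finally lay the rod flat back on the mat, the whole of it over the mat.

Things in the scene. Friction and masses are not known exactly. Their poses are not given: they have to be found in the camera images.
- fixture: Capacitor ageing fixture, fixed: aluminium base plate 6 mm thick, covering x -50 to 270 mm and y -220 to 200 mm of its frame; tray across its front part, bolt under a wire guard behind. Turned by up to 0.12 rad. Origin: on the table, below the middle of the tray's front-to-back depth; x points away from the robot, y to its left along the tray's row of pockets.
- guard (a point): Middle of the guard's front roof edge, 190 mm above the table. The guard is a cage of 6 mm wires: flat roof of wires 30 mm apart, reaching from here 140 mm back (fixture +x) and 120 mm to each side. Its front is open below the roof. Corner wires stand at the four corners; a wire runs along each side and the back 100 mm above the table.
- tray (a joint): Slide of the grey tray (m) along fixture +y: 0 = out to the right for loading (at the start), 0.060 = fully home at the left stop. Friction about 3 N; stays where left. Tray 295 (y) by 63 mm (x): a row of five square pockets 53 mm wide inside, 58 mm apart; outer walls reach 36 mm, dividers about 32 mm above the table. The bolt can enter the lugs on its back only when it is home.
- tray_handle (a point): Centre of the top of the tray's handle, an upright black plate at the tray's right (-y) end: 12 mm thick along the slide, 45 mm wide (x), its top 92 mm above the table, lower edge 12 mm above the table; the clear gap between it and the tray's end wall is 32 mm, with a low foot in it.
- pocket0 (a point): Centre of the floor of tray pocket 0 (0 rightmost, 4 leftmost), 11 mm above the table; moves with the tray. A can is seated when it stands upright on this floor.
- pocket1 (a point): Centre of the floor of tray pocket 1 (0 rightmost, 4 leftmost), 11 mm above the table; moves with the tray. A can is seated when it stands upright on this floor.
- pocket2 (a point): Centre of the floor of tray pocket 2 (0 rightmost, 4 leftmost), 11 mm above the table; moves with the tray. A can is seated when it stands upright on this floor.
- pocket3 (a point): Centre of the floor of tray pocket 3 (0 rightmost, 4 leftmost), 11 mm above the table; moves with the tray. A can is seated when it stands upright on this floor.
- pocket4 (a point): Centre of the floor of tray pocket 4 (0 rightmost, 4 leftmost), 11 mm above the table; moves with the tray. A can is seated when it stands upright on this floor.
- bolt (a joint): Slide of the locking bolt (m): 0 = drawn back, away from the robot; 0.050 = fully shot, towards the robot (the fixture's -x), its tongue in the tray's lugs. Starts between 0 and 0.008. Friction about 3 N; stays where it is left. Only the steel hooked rod may move it.
- bolt_pin (a point): Point on the axis of the bolt's upright pin, 125 mm above the table, on the fixture's y = 30 mm line (the fixture's x = 200 mm when the bolt reads 0). The pin is a 14 mm thick steel cylinder standing from 32 to 150 mm above the table, with a 20 mm black ball on its top (centre 152 mm up). It stands under the wire guard, moves with the bolt.
- fitted0: A capacitor can, upright black cylinder, 44 mm diameter, 62 mm tall, heavier at the bottom, with an aluminium top and two small brass studs (5 mm tall, look only); 0.11 to 0.21 kg. Origin: centre of its underside, z up along the can. Already standing in pocket 0 at the start, if present at all.
- fitted1: A capacitor can, upright black cylinder, 44 mm diameter, 62 mm tall, heavier at the bottom, with an aluminium top and two small brass studs (5 mm tall, look only); 0.11 to 0.21 kg. Origin: centre of its underside, z up along the can. Already standing in pocket 1 at the start, if present at all.
- fitted2: A capacitor can, upright black cylinder, 44 mm diameter, 62 mm tall, heavier at the bottom, with an aluminium top and two small brass studs (5 mm tall, look only); 0.11 to 0.21 kg. Origin: centre of its underside, z up along the can. Already standing in pocket 2 at the start, if present at all.
- fitted3: A capacitor can, upright black cylinder, 44 mm diameter, 62 mm tall, heavier at the bottom, with an aluminium top and two small brass studs (5 mm tall, look only); 0.11 to 0.21 kg. Origin: centre of its underside, z up along the can. Already standing in pocket 3 at the start, if present at all.
- fitted4: A capacitor can, upright black cylinder, 44 mm diameter, 62 mm tall, heavier at the bottom, with an aluminium top and two small brass studs (5 mm tall, look only); 0.11 to 0.21 kg. Origin: centre of its underside, z up along the can. Already standing in pocket 4 at the start, if present at all.
- spare0: A spare capacitor can, upright black cylinder, 44 mm diameter, 62 mm tall, heavier at the bottom, with an aluminium top and two small brass studs (5 mm tall, look only); 0.11 to 0.21 kg. Origin: centre of its underside, z up along the can. Stands on the table to the left of the fixture at the start.
- spare1: A spare capacitor can, upright black cylinder, 44 mm diameter, 62 mm tall, heavier at the bottom, with an aluminium top and two small brass studs (5 mm tall, look only); 0.11 to 0.21 kg. Origin: centre of its underside, z up along the can. Stands on the table to the left of the fixture at the start.
- spare2: A spare capacitor can, upright black cylinder, 44 mm diameter, 62 mm tall, heavier at the bottom, with an aluminium top and two small brass studs (5 mm tall, look only); 0.11 to 0.21 kg. Origin: centre of its underside, z up along the can. Stands on the table to the left of the fixture at the start.
- spare3: A spare capacitor can, upright black cylinder, 44 mm diameter, 62 mm tall, heavier at the bottom, with an aluminium top and two small brass studs (5 mm tall, look only); 0.11 to 0.21 kg. Origin: centre of its underside, z up along the can. Stands on the table to the left of the fixture at the start.
- rod: Hooked rod, 0.18 kg. Black handle 100 mm long, 24 wide, 28 high; from it an 8 mm steel shaft runs on, its axis 14 mm above the handle's underside, to 230 mm from the handle's centre, there turning square to the left (rod +y) into a level hook leg 42 mm long. Lies flat on its handle. Origin: centre of the handle's underside; x along the rod to the hook, z up.
- rod_grip (a point): Point on the rod's axis in the handle, 30 mm ahead of the handle's centre and 14 mm above its underside: close to the rod's centre of mass, the place to grip.
- rod_hook (a point): Middle of the rod's hook leg: 230 mm ahead of the handle's centre, 21 mm to the left of the shaft's axis, 14 mm above the underside of the handle.
- mat: The blue mat on which the rod lies, 380 mm (x) by 150 mm (y), 6 mm thick, fixed on the table to the robot's right. Origin: centre of its underside.

How it is judged:
By the outcome, as a careful person would: the job done as asked, in the order asked, and still so for the second after the job is handed in, with the robot touching nothing.
Of fitted0, fitted1, fitted2, fitted3, fitted4 only 1 to 2 are there at a start; the rules pass over those that are not, and their reading is None.
At some moment in a run one of spare0, spare1, spare2, spare3, rod may be knocked a few centimetres aside while the robot is not near it.
Once in a run the grip may slacken for a moment while it holds something.
It also fails if it takes over 208 s, if anything falls off the work surface, if the arm or the gripper's body presses on something with over 40 N, if the wrist force passes 120 N, or if a joint passes its speed limit or range.

## Working session

There is one attempt and no reset: what is moved stays moved. The work goes in short steps, Python scripts to look and compute and a tool call to move; the robot and the scene stay as the last step left them, time stands still between calls to the robot, and variables do not carry over. Pictures are saved under pics/ and viewed, at most 14 in all, crops included, and the job is handed in when it is done.

Besides the shell and the picture viewer there is one more tool, called after "Emit:" in YAML: its name, and indented under it one key for each argument. carry_out: Moves the arm, as the interface text tells. Its arguments: {"type":"object","properties":{"deltas":{"type":"array"}},"required":["deltas"]}

```bash
mkdir -p pics; ls
cat > h.py <<'E'
import numpy as np, cv2
from plant import ctrl
def ray(p,px):
    K,R,t=map(np.array,(p["camera_matrix"],p["R"],p["t"]))
    d=R.T@np.linalg.inv(K)@np.array([px[0],px[1],1.]); return -R.T@t,d
def atz(p,px,z):
    c,d=ray(p,px); return c+d*(z-c[2])/d[2]
def proj(p,X):
    K,R,t=map(np.array,(p["camera_matrix"],p["R"],p["t"])); q=K@(R@np.array(X)+t); return q[:2]/q[2]
def save(p,n): cv2.imwrite(f"pics/{n}.png",cv2.cvtColor(p["color"],cv2.COLOR_RGB2BGR))
def tri(obs):
    A=np.zeros((3,3));b=np.zeros(3)
    for p,px in obs:
        c,d=ray(p,px);d=d/np.linalg.norm(d);M=np.eye(3)-np.outer(d,d);A+=M;b+=M@c
    return np.linalg.solve(A,b)
E
python3 - <<'E'
from h import *
ps={n:ctrl.snapshot(n) for n in("scene","top")}
Z=dict(guard=.19,tray_handle=.092,pocket0=.011,pocket1=.011,pocket2=.011,pocket3=.011,pocket4=.011,bolt_pin=.125,fitted0=0.011,fitted4=.011,spare0=0,rod_grip=.02,rod_hook=.02,rod=.006,mat=0,fixture=0)
print(ctrl.get_obs())
for n,p in ps.items():
    save(p,n+"0"); print(n,-np.array(p["R"]).T@p["t"])
    for k,z in Z.items():
        print(k,[(round(r["p"],2),np.round(r["centre"]).tolist(),np.round(atz(p,r["centre"],z),3)[:2].tolist()) for r in ctrl.spot_point(p,k)[:6]])
E
```

```text
pics
{'clock': 0.1, 'joint_pos': array([-4.71474950e+01,  2.05869991e+01,  6.39571543e-01, -1.73698227e-02,
       -7.01360225e+01, -1.65054539e+01]), 'qvel': array([ 0.03669341, -0.09720737,  0.01407821,  0.07485372,  0.01708512,
       -0.01865199]), 'tau': array([-1.85741577e-03, -5.84166133e+01,  2.93753117e+01,  7.01543212e+00,
        1.02410957e-02, -5.09708525e-05]), 'tool_pos': array([ 0.29931172, -0.60447349,  0.19352548]), 'orientation': array([ 1.79915349e+02, -8.05403314e-03, -1.53658857e+02]), 'force': array([-0.55549859, -0.59442228, -0.09739771]), 'moment': array([0.00953354, 0.00657854, 0.00089251]), 'gripper_force': 0.0, 'opening': 0.08779121196328547}
scene [ 1.06979525 -0.70420212  0.78977226]
guard [(0.96, [307.0, 188.0], [0.65, 0.063]), (0.19, [324.0, 225.0], [0.755, -0.04])]
tray_handle [(0.92, [204.0, 259.0], [0.523, -0.199])]
pocket0 [(0.95, [254.0, 247.0], [0.543, -0.031]), (0.94, [223.0, 267.0], [0.521, -0.135]), (0.92, [239.0, 254.0], [0.527, -0.075]), (0.79, [265.0, 231.0], [0.53, 0.042]), (0.66, [161.0, 348.0], [0.562, -0.396]), (0.65, [278.0, 219.0], [0
[... 3274 characters left out ...]
5.0, 242.0], [0.525, -0.017])]
fitted0 [(0.79, [327.0, 240.0], [0.526, -0.131]), (0.77, [264.0, 237.0], [0.536, 0.039]), (0.15, [133.0, 227.0], [0.567, 0.397])]
fitted4 [(0.79, [327.0, 240.0], [0.526, -0.131]), (0.77, [264.0, 237.0], [0.536, 0.039]), (0.15, [133.0, 227.0], [0.567, 0.397])]
spare0 [(0.88, [126.0, 269.0], [0.451, 0.42]), (0.63, [134.0, 225.0], [0.573, 0.399]), (0.58, [160.0, 226.0], [0.567, 0.327]), (0.52, [165.0, 269.0], [0.451, 0.314])]
rod_grip [(0.97, [434.0, 258.0], [0.474, -0.412]), (0.57, [421.0, 225.0], [0.563, -0.379])]
rod_hook [(0.23, [162.0, 266.0], [0.459, 0.317])]
rod [(0.91, [434.0, 267.0], [0.448, -0.416])]
mat []
fixture [(0.58, [273.0, 239.0], [0.53, 0.016])]
```

View pics/top0.png

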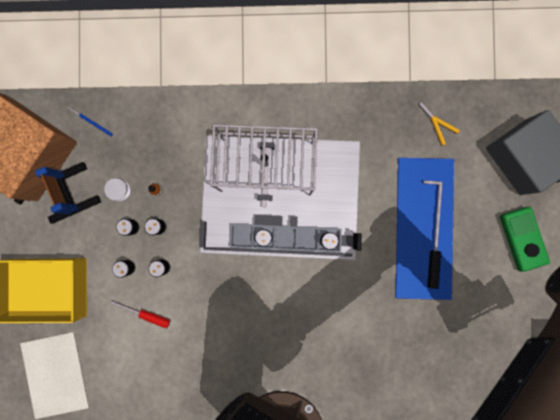

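View pics/scene0.png

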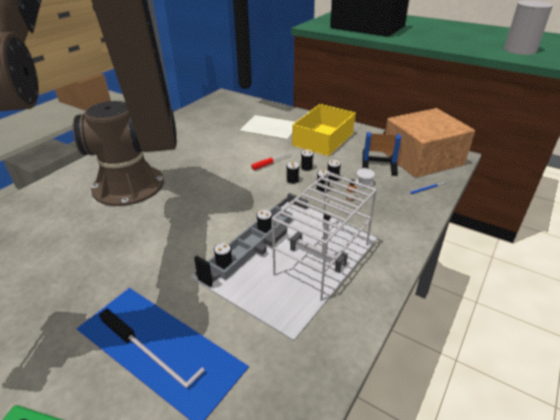

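```bash
cat > plan.py <<'E'
import numpy as np, sys, json
from plant import ctrl
def plan(wps, step=.2, turn=36, start=None):
    """wps: (x,y,z,yaw,grip[,rows]); prints rows to write, one line per call"""
    o=ctrl.get_obs(); p=np.array(o["tool_pos"]); w=o["orientation"][2]
    if start is not None: p,w=np.array(start[:3]),start[3]
    print("now",np.round(p,4),round(w,2),"t",round(o["clock"],1))
    for q in wps:
        q=list(q); T=np.array(q[:3]); dw=(q[3]-w+180)%360-180
        n=max(1,int(np.ceil(max(np.linalg.norm(T-p)/step,abs(dw)/turn))))
        P0,w0=p.copy(),w
        for i in range(n):
            d=(P0+(T-P0)*(i+1)/n)-p; a=np.radians(w)
            loc=[d@[np.cos(a),np.sin(a),0],d@[np.sin(a),-np.cos(a),0],-d[2]]
            print(np.round([*(np.array(loc)/.2),-dw/n/360],4).tolist()+[q[4]],"rows",max(1,int(np.ceil(max(np.linalg.norm(d)/.05,abs(dw)/n/8.59)))))
            p=p+d; w+=dw/n
E
python3 -c "
from plan import *
plan([(.3,-.605,.35,-153.66,1),(.47,.0,.35,-92.3,1)])"
```

```text
now [ 0.2995 -0.6049  0.1944] -153.65 t 1.7
[-0.0018, -0.0016, -0.7782, 0.0, 1] rows 4
[-0.526, 0.5834, -0.0, -0.0426, 1] rows 4
[-0.6616, 0.4235, -0.0, -0.0426, 1] rows 4
[-0.7501, 0.2334, -0.0, -0.0426, 1] rows 4
[-0.7851, 0.0267, -0.0, -0.0426, 1] rows 4
```

Emit:
carry_out:
  deltas:
    - [[0, 0, -0.778, 0, 1], [0, 0, -0.778, 0, 1], [0, 0, -0.778, 0, 1], [0, 0, -0.778, 0, 1]]

```text
clock: 2.1
tool_pos: [0.3, -0.6072, 0.3583]
orientation: [-179.3, 0.0, -153.7]
force: [0.2, -0.5, 0.4]
opening: 0.0878
gripper_force: 0.0
```

Emit:
carry_out:
  deltas:
    - [[-0.526, 0.583, 0, -0.0426, 1], [-0.526, 0.583, 0, -0.0426, 1], [-0.526, 0.583, 0, -0.0426, 1], [-0.526, 0.583, 0, -0.0426, 1]]

```text
clock: 2.5
tool_pos: [0.3429, -0.4501, 0.3514]
orientation: [-179.9, 0.1, -138.1]
force: [-0.8, 0.2, -0.0]
opening: 0.0876
gripper_force: 0.0
```

Emit:
carry_out:
  deltas:
    - [[-0.662, 0.424, 0, -0.0426, 1], [-0.662, 0.424, 0, -0.0426, 1], [-0.662, 0.424, 0, -0.0426, 1], [-0.662, 0.424, 0, -0.0426, 1]]

```text
clock: 2.9
tool_pos: [0.3854, -0.2989, 0.3507]
orientation: [-179.9, 0.1, -122.8]
force: [-0.6, -0.4, 0.1]
opening: 0.0876
gripper_force: 0.0
```

Emit:
carry_out:
  deltas:
    - [[-0.75, 0.233, 0, -0.0426, 1], [-0.75, 0.233, 0, -0.0426, 1], [-0.75, 0.233, 0, -0.0426, 1], [-0.75, 0.233, 0, -0.0426, 1]]

```text
clock: 3.3
tool_pos: [0.4282, -0.1476, 0.3502]
orientation: [-180.0, 0.1, -107.4]
force: [-1.3, -0.3, 0.7]
opening: 0.0875
gripper_force: 0.0
```

Emit:
carry_out:
  deltas:
    - [[-0.785, 0.027, 0, -0.0426, 1], [-0.785, 0.027, 0, -0.0426, 1], [-0.785, 0.027, 0, -0.0426, 1], [-0.785, 0.027, 0, -0.0426, 1], [-0.785, 0.027, 0, -0.0426, 1]]

```text
clock: 3.8
tool_pos: [0.47, 0.001, 0.3496]
orientation: [180.0, -0.0, -92.2]
force: [0.1, -0.8, 0.0]
opening: 0.0877
gripper_force: 0.0
```

Run:
```python
from h import *
o=ctrl.get_obs();print(o["clock"],o["tool_pos"],o["orientation"])
p=ctrl.snapshot("wrist"); save(p,"w1"); print(-np.array(p["R"]).T@p["t"])
for k,z in dict(guard=.19,tray_handle=.092,pocket0=.011,bolt_pin=.125,fitted0=0.011).items():
    print(k,[(round(r["p"],2),np.round(r["centre"]).tolist(),np.round(atz(p,r["centre"],z),4)[:2].tolist()) for r in ctrl.spot_point(p,k)[:6]])
p=ctrl.snapshot("top"); save(p,"t1"); s=ctrl.snapshot("scene")
for q in(p,s):
  print([(round(r["p"],2),np.round(r["centre"]).tolist(),np.round(atz(q,r["centre"],0),4)[:2].tolist()) for r in ctrl.spot_point(q,"spare0")[:6]])
  print([(round(r["p"],2),np.round(r["centre"]).tolist(),np.round(atz(q,r["centre"],.035),4)[:2].tolist()) for r in ctrl.silhouettes(q,"spare0")[:6]])
```

```text
3.8 [0.46999482 0.00103747 0.34963593] [ 1.79959853e+02 -2.63620242e-02 -9.21935072e+01]
[ 0.46687741 -0.06573756  0.53978903]
guard [(0.89, [95.0, 226.0], [0.6539, 0.0382])]
tray_handle []
pocket0 [(0.93, [234.0, 60.0], [0.5253, -0.1345]), (0.8, [234.0, 229.0], [0.5411, 0.1036]), (0.72, [237.0, 188.0], [0.5322, 0.0413]), (0.67, [238.0, 106.0], [0.5232, -0.0749]), (0.62, [236.0, 148.0], [0.53, -0.0175])]
bolt_pin [(0.9, [58.0, 208.0], [0.7287, 0.0329])]
fitted0 [(0.7, [235.0, 62.0], [0.5237, -0.1323]), (0.63, [237.0, 187.0], [0.5318, 0.04])]
[(0.62, [161.0, 227.0], [0.5652, 0.3235]), (0.6, [135.0, 227.0], [0.5666, 0.3952]), (0.59, [164.0, 264.0], [0.4629, 0.3153])]
[(0.8, [129.0, 227.0], [0.5671, 0.401]), (0.77, [124.0, 271.0], [0.4487, 0.4133]), (0.67, [154.0, 231.0], [0.5556, 0.3328]), (0.61, [300.0, 238.0], [0.5304, -0.057]), (0.36, [279.0, 189.0], [0.663, -0.0028])]
[(0.66, [323.0, 187.0], [0.5585, 0.342]), (0.65, [309.0, 170.0], [0.4655, 0.4135]), (0.64, [126.0, 331.0], [0.4545, -0.402]), (0.57, [294.0, 178.0], [0.4461, 0.3384]), (0.4, [266.0, 231.0], [0.526, 0.0524])]
[(0.57, [336.0, 167.0], [0.5612, 0.4255]), (0.56, [308.0, 162.0], [0.4652, 0.4067]), (0.49, [292.0, 171.0], [0.4464, 0.3246]), (0.48, [323.0, 180.0], [0.5607, 0.3327]), (0.43, [320.0, 245.0], [0.7035, 0.049])]
```

View pics/w1.png

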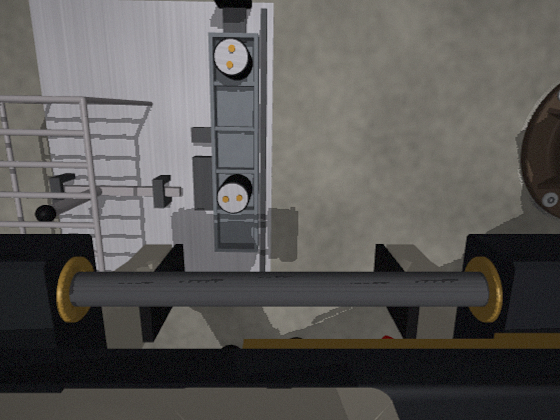

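Run:
```python
from h import *
p=ctrl.snapshot("wrist")
for n,px,z in [("TL",(209,34),.036),("TR",(259,34),.036),("BL",(215,250),.036),("BR",(259,250),.036),("lip0",(266,20),.006),("lip1",(266,270),.006)]: print(n,np.round(atz(p,px,z),4))
P=np.array([[.5253,-.1345],[.5232,-.0749],[.53,-.0175],[.5322,.0413],[.5411,.1036]])
print(np.polyfit(P[:,1],P[:,0],1))
g=p["color"][0:275,180:300]; cv2.imwrite("pics/w1c.png",cv2.cvtColor(cv2.resize(g,None,fx=2.18,fy=2.18,interpolation=cv2.INTER_CUBIC),cv2.COLOR_RGB2BGR))
t=ctrl.snapshot("top")["color"][110:275,100:380]; cv2.imwrite("pics/t1c.png",cv2.cvtColor(cv2.resize(t,None,fx=2.8,fy=2.8,interpolation=cv2.INTER_CUBIC),cv2.COLOR_RGB2BGR))
```

```text
TL [ 0.5507 -0.1645  0.036 ]
TR [ 0.4877 -0.1618  0.036 ]
BL [0.568  0.1256 0.036 ]
BR [0.5037 0.1283 0.036 ]
lip0 [ 0.4788 -0.1841  0.006 ]
lip1 [0.4968 0.1738 0.006 ]
[0.06871183 0.53148687]
```

View pics/w1c.png

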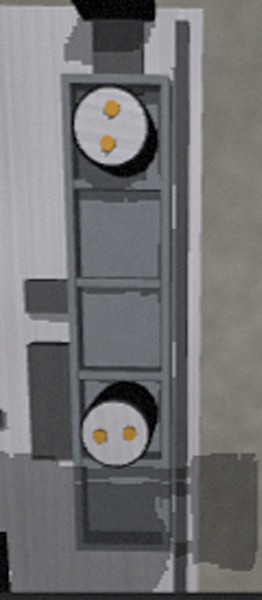

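View pics/t1c.png

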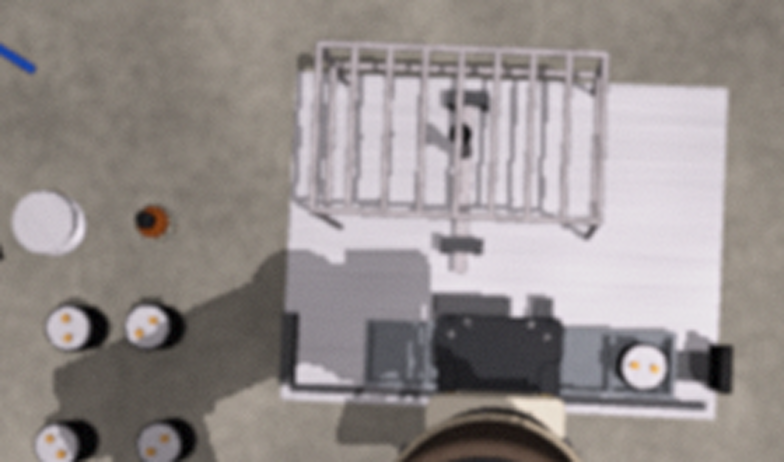

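Run:
```python
from h import *
from plan import *
p=ctrl.snapshot("top")
for px in [(124.6,226.8),(152.9,226.4),(120.4,268.2),(156.8,268.2)]: print(np.round(atz(p,px,.062),4))
plan([(.5,.47,.35,-93.15,1)])
```

```text
[0.5668 0.403  0.062 ]
[0.5669 0.3283 0.062 ]
[0.4587 0.4145 0.062 ]
[0.4578 0.3186 0.062 ]
now [4.696e-01 1.000e-04 3.500e-01] -92.31 t 4.5
[-0.7846, -0.0191, -0.0001, 0.0008, 1] rows 4
[-0.7847, -0.0153, -0.0001, 0.0008, 1] rows 4
[-0.7848, -0.0114, -0.0001, 0.0008, 1] rows 4
```

Emit:
carry_out:
  deltas:
    - [[-0.785, -0.019, 0, 0.0008, 1], [-0.785, -0.019, 0, 0.0008, 1], [-0.785, -0.019, 0, 0.0008, 1], [-0.785, -0.019, 0, 0.0008, 1]]

```text
clock: 4.95
tool_pos: [0.4797, 0.1609, 0.349]
orientation: [179.9, -0.0, -92.4]
force: [0.1, -0.1, -0.6]
opening: 0.0874
gripper_force: 0.0
```

Emit:
carry_out:
  deltas:
    - [[-0.785, -0.015, 0, 0.0008, 1], [-0.785, -0.015, 0, 0.0008, 1], [-0.785, -0.015, 0, 0.0008, 1], [-0.785, -0.015, 0, 0.0008, 1]]

```text
clock: 5.35
tool_pos: [0.4896, 0.3177, 0.3481]
orientation: [179.9, -0.1, -92.7]
force: [-1.0, -0.3, -0.7]
opening: 0.0876
gripper_force: 0.0
```

Emit:
carry_out:
  deltas:
    - [[-0.785, -0.011, 0, 0.0008, 1], [-0.785, -0.011, 0, 0.0008, 1], [-0.785, -0.011, 0, 0.0008, 1], [-0.785, -0.011, 0, 0.0008, 1], [-0.785, -0.011, 0, 0.0008, 1]]

```text
clock: 5.85
tool_pos: [0.4997, 0.4713, 0.348]
orientation: [179.9, -0.1, -93.1]
force: [0.0, -1.2, 0.4]
opening: 0.088
gripper_force: 0.0
```

```bash
cat >> h.py <<'E'
def tops(p,z=.062,show=False):
    """bright round can tops in a wrist picture -> world xy"""
    g=cv2.medianBlur(cv2.cvtColor(p["color"],cv2.COLOR_RGB2GRAY),5)
    c=cv2.HoughCircles(g,cv2.HOUGH_GRADIENT,1,25,param1=100,param2=16,minRadius=12,maxRadius=34)
    return [(np.round(q,1).tolist(),np.round(atz(p,q[:2],z)[:2],4).tolist()) for q in (c[0] if c is not None else [])][:10]
E
python3 - <<'E'
from h import *
o=ctrl.get_obs();print(o["clock"],o["tool_pos"],o["orientation"])
p=ctrl.snapshot("wrist"); save(p,"w2")
print(*tops(p),sep="\n")
print([(round(r["p"],2),np.round(r["centre"]).tolist(),np.round(atz(p,r["centre"],0),4)[:2].tolist()) for r in ctrl.spot_point(p,"spare0")[:6]])
E
```

```text
5.85 [0.49969346 0.47129748 0.34804904] [ 1.79921132e+02 -1.45427085e-01 -9.30894705e+01]
([153.5, 143.5, 22.5], [0.6578, 0.4353])
([310.5, 37.5, 17.100000381469727], [0.453, 0.3211])
([219.5, 52.5, 16.100000381469727], [0.5631, 0.3318])
([313.5, 119.5, 15.199999809265137], [0.4523, 0.4166])
([224.5, 116.5, 16.100000381469727], [0.564, 0.4068])
([486.5, 307.5, 14.5], [0.2116, 0.6936])
([321.5, 237.5, 24.5], [0.4463, 0.5742])
([143.5, 61.5, 13.399999618530273], [0.6562, 0.3369])
([298.5, 59.5, 15.0], [0.4683, 0.3449])
([479.5, 270.5, 14.899999618530273], [0.2264, 0.6351])
[(0.95, [232.0, 116.0], [0.5617, 0.4063]), (0.94, [312.0, 118.0], [0.4485, 0.4165]), (0.8, [306.0, 44.0], [0.4542, 0.3177]), (0.57, [227.0, 60.0], [0.5626, 0.3325])]
```

View pics/w2.png

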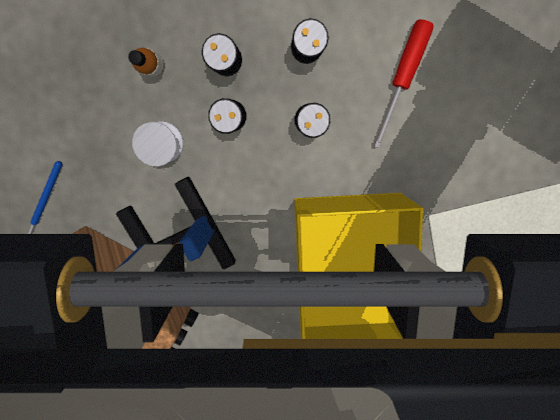

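Run:
```python
from h import *
from plan import *
plan([(.453,.321,.15,-93.15,1),(.453,.321,.032,-93.15,1),(.453,.321,.15,-93.15,-1),(.534,.098,.15,-93.15,-1),(.534,.098,.044,-93.15,-1)],step=.23)
```

```text
now [0.5001 0.4694 0.3501] -93.18 t 6.0
[0.3769, 0.097, 0.5002, -0.0, 1] rows 3
[0.3769, 0.0971, 0.5002, -0.0, 1] rows 3
[0.0, 0.0, 0.59, -0.0, 1] rows 3
[0.0, 0.0, -0.59, -0.0, -1] rows 3
[0.5455, -0.2328, -0.0, -0.0, -1] rows 3
[0.5455, -0.2328, -0.0, -0.0, -1] rows 3
[0.0, 0.0, 0.53, -0.0, -1] rows 3
```

Emit:
carry_out:
  deltas:
    - [[0.754, 0.194, 1.0, 0, 1], [0.754, 0.194, 1.0, 0, 1], [0.754, 0.194, 1.0, 0, 1], [0.754, 0.194, 1.0, 0, 1], [0.754, 0.194, 1.0, 0, 1]]

```text
clock: 6.45
tool_pos: [0.4532, 0.3211, 0.1529]
orientation: [-179.9, 0.1, -93.2]
force: [0.9, -0.0, 0.3]
opening: 0.0877
gripper_force: 0.0
```

Emit:
carry_out:
  deltas:
    - [[0, 0, 0, 0, 1], [0, 0, 0, 0, 1], [0, 0, 0.3, 0, 1], [0, 0, 0.5, 0, 1]]

```text
clock: 6.85
tool_pos: [0.4562, 0.3267, 0.0555]
orientation: [-179.7, 0.5, -93.2]
force: [1.2, 0.4, -1.7]
opening: 0.0878
gripper_force: 0.0
```

Run:
```python
from plan import *
plan([(.453,.321,.032,-93.15,1)])
```

```text
now [0.4562 0.3267 0.0555] -93.17 t 6.8
[0.0292, 0.0143, 0.1176, -0.0001, 1] rows 1
```

Emit:
carry_out:
  deltas:
    - [[0.02, 0.01, 0.118, 0, 1], [0.02, 0.01, 0.118, 0, 1], [0.02, 0.01, 0.118, 0, 1]]

```text
clock: 7.15
tool_pos: [0.4528, 0.3214, 0.031]
orientation: [-179.9, 0.1, -93.1]
force: [0.1, 0.6, 1.0]
opening: 0.0873
gripper_force: 0.0
```

Run:
```python
from plan import *
plan([(.453,.321,.032,-93.15,1)])
```

```text
now [0.4528 0.3214 0.031 ] -93.15 t 7.2
[0.0018, -0.0011, -0.0049, 0.0, 1] rows 1
```

Emit:
carry_out:
  deltas:
    - [[0, 0, 0, 0, -1], [0, 0, 0, 0, -1], [0, 0, 0, 0, -1], [0, 0, 0, 0, -1], [0, 0, 0, 0, -1]]

```text
clock: 7.65
tool_pos: [0.4514, 0.3201, 0.0295]
orientation: [-180.0, 0.0, -93.2]
force: [0.1, 0.2, 0.1]
opening: 0.053
gripper_force: 0.0
```

Emit:
carry_out:
  deltas:
    - [[0, 0, 0, 0, -1], [0, 0, -0.2, 0, -1], [0, 0, -0.4, 0, -1], [0, 0, -0.6, 0, -1], [0, 0, -0.6, 0, -1]]

```text
clock: 8.15
tool_pos: [0.4538, 0.3225, 0.1551]
orientation: [-179.6, 0.4, -93.1]
force: [-0.4, -0.3, -0.8]
opening: 0.0134
gripper_force: 0.0
```

Emit:
carry_out:
  deltas:
    - [[0.12, -0.05, 0, 0, -1], [0.27, -0.12, 0, 0, -1], [0.42, -0.18, 0, 0, -1], [0.545, -0.233, 0, 0, -1], [0.545, -0.233, 0, 0, -1]]

```text
clock: 8.65
tool_pos: [0.492, 0.206, 0.1488]
orientation: [180.0, -0.0, -93.3]
force: [-0.1, -0.2, 0.9]
opening: 0.0001
gripper_force: 0.0
```

Emit:
carry_out:
  deltas:
    - [[0.15, -0.07, 0, 0, -1], [0.3, -0.13, 0, 0, -1], [0.45, -0.19, 0, 0, -1], [0.545, -0.233, 0, 0, -1], [0.545, -0.233, 0, 0, -1]]

```text
clock: 9.15
tool_pos: [0.5326, 0.0954, 0.1488]
orientation: [180.0, -0.0, -93.3]
force: [0.2, 0.5, -0.0]
opening: 0.001
gripper_force: 0.0
```

Run:
```python
from plan import *
plan([(.534,.098,.044,-93.15,-1)])
```

```text
now [0.5326 0.0954 0.1488] -93.3 t 9.2
[-0.0132, -0.0061, 0.5238, -0.0004, -1] rows 3
```

Emit:
carry_out:
  deltas:
    - [[-0.2, 0.08, -0.1, 0, 1], [-0.45, 0.17, -0.2, 0, 1], [-0.7, 0.25, -0.3, 0, 1], [-0.75, 0.3, -0.4, 0, 1], [-0.75, 0.3, -0.5, 0, 1]]

```text
clock: 9.65
tool_pos: [0.4792, 0.2537, 0.2501]
orientation: [-180.0, 0.0, -93.0]
force: [0.4, 0.4, 0.5]
opening: 0.0348
gripper_force: 0.0
```

Emit:
carry_out:
  deltas:
    - [[-0.25, 0.05, 0, 0, 1], [-0.5, 0.08, 0, 0, 1], [-0.75, 0.11, 0, 0, 1], [-0.88, 0.11, 0, 0, 1], [-0.88, 0.11, 0, 0, 1]]

```text
clock: 10.15
tool_pos: [0.4672, 0.4312, 0.2473]
orientation: [179.9, -0.1, -93.0]
force: [-0.3, -1.3, -0.6]
opening: 0.0749
gripper_force: 0.0
```

Run:
```python
from h import *
from plan import *
p=ctrl.snapshot("wrist"); save(p,"w3")
print(*tops(p),sep="\n")
print([(round(r["p"],2),np.round(r["centre"]).tolist(),np.round(atz(p,r["centre"],0),4)[:2].tolist()) for r in ctrl.spot_point(p,"spare0")[:6]])
plan([(.453,.321,.032,-93.15,-1)])
```

```text
([109.5, 187.5, 28.799999237060547], [0.6432, 0.4319])
([285.5, 63.5, 21.799999237060547], [0.4545, 0.3206])
([182.5, 158.5, 18.799999237060547], [0.5638, 0.4059])
([291.5, 164.5, 18.799999237060547], [0.453, 0.4179])
([174.5, 82.5, 19.600000381469727], [0.5628, 0.3322])
([278.5, 87.5, 17.200000762939453], [0.4623, 0.3421])
([84.5, 90.5, 15.199999809265137], [0.6513, 0.335])
([147.5, 247.5, 23.100000381469727], [0.6132, 0.5])
([452.5, 268.5, 12.199999809265137], [0.2807, 0.5422])
([105.5, 268.5, 12.199999809265137], [0.663, 0.522])
[(0.89, [197.0, 154.0], [0.5621, 0.4085]), (0.71, [191.0, 88.0], [0.5608, 0.3334]), (0.65, [284.0, 72.0], [0.4548, 0.3225]), (0.63, [292.0, 157.0], [0.4507, 0.4179])]
now [0.4675 0.4281 0.2481] -93.09 t 10.2
[0.2693, 0.0218, 0.5403, 0.0001, -1] rows 3
[0.2693, 0.0216, 0.5403, 0.0001, -1] rows 3
```

View pics/w3.png

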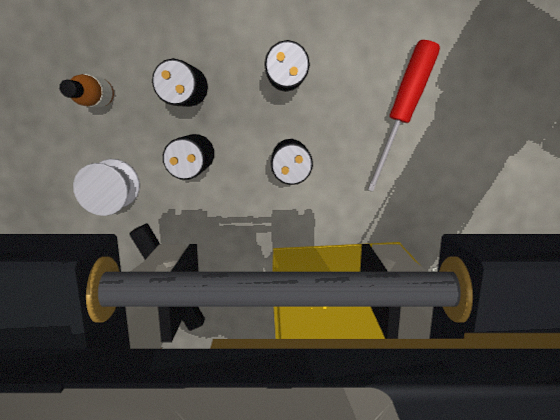

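Emit:
carry_out:
  deltas:
    - [[0.18, 0.013, 0.18, 0, 1], [0.36, 0.026, 0.36, 0, 1], [0.54, 0.038, 0.54, 0, 1], [0.54, 0.038, 0.54, 0, 1]]

```text
clock: 10.65
tool_pos: [0.4509, 0.3127, 0.1367]
orientation: [179.6, -0.4, -93.4]
force: [-0.3, 0.3, 0.2]
opening: 0.0875
gripper_force: 0.0
```

Emit:
carry_out:
  deltas:
    - [[0, 0, 0.2, 0, 1], [0, 0, 0.4, 0, 1], [0, 0, 0.54, 0, 1], [0, 0, 0.54, 0, 1]]

```text
clock: 11.05
tool_pos: [0.453, 0.317, 0.0302]
orientation: [179.8, -0.3, -93.3]
force: [-0.3, 0.1, 0.6]
opening: 0.0873
gripper_force: 0.0
```

Emit:
carry_out:
  deltas:
    - [[0, 0, 0, 0, -1], [0, 0, 0, 0, -1], [0, 0, 0, 0, -1], [0, 0, 0, 0, -1], [0, 0, 0, 0, -1]]

```text
clock: 11.55
tool_pos: [0.4551, 0.3202, 0.0339]
orientation: [-180.0, 0.1, -93.2]
force: [-0.3, -0.5, -0.7]
opening: 0.0528
gripper_force: 0.0
```

Emit:
carry_out:
  deltas:
    - [[0, 0, 0, 0, -1], [0, 0, 0, 0, -1], [0, 0, 0, 0, -1], [0, 0, 0, 0, -1]]

```text
clock: 11.95
tool_pos: [0.4548, 0.3197, 0.033]
orientation: [180.0, -0.0, -93.2]
force: [0.2, 0.7, -0.4]
opening: 0.0214
gripper_force: 0.0
```

Run:
```python
from plan import *
plan([(.454,.321,.15,-93.15,-1),(.534,.098,.15,-93.15,-1),(.534,.098,.044,-93.15,-1)],step=.23)
print(ctrl.get_obs()["opening"],ctrl.get_obs()["gripper_force"])
```

```text
now [0.4548 0.3197 0.033 ] -93.17 t 11.9
[-0.0061, 0.0044, -0.5848, -0.0001, -1] rows 3
[0.5457, -0.2303, -0.0, -0.0, -1] rows 3
[0.5457, -0.2303, -0.0, -0.0, -1] rows 3
[0.0, 0.0, 0.53, -0.0, -1] rows 3
0.021372399098286074 0.0
```

Run:
```python
from h import *
p=ctrl.snapshot("scene"); g=p["color"][100:280,190:430]
cv2.imwrite("pics/s4.png",cv2.cvtColor(cv2.resize(g,None,fx=3.3,fy=3.3,interpolation=cv2.INTER_CUBIC),cv2.COLOR_RGB2BGR))
for z in (0,.033): print(proj(p,[.4548,.3197,z]))
```

```text
[292.83709459 180.97728224]
[292.94638864 172.77484698]
```

View pics/s4.png

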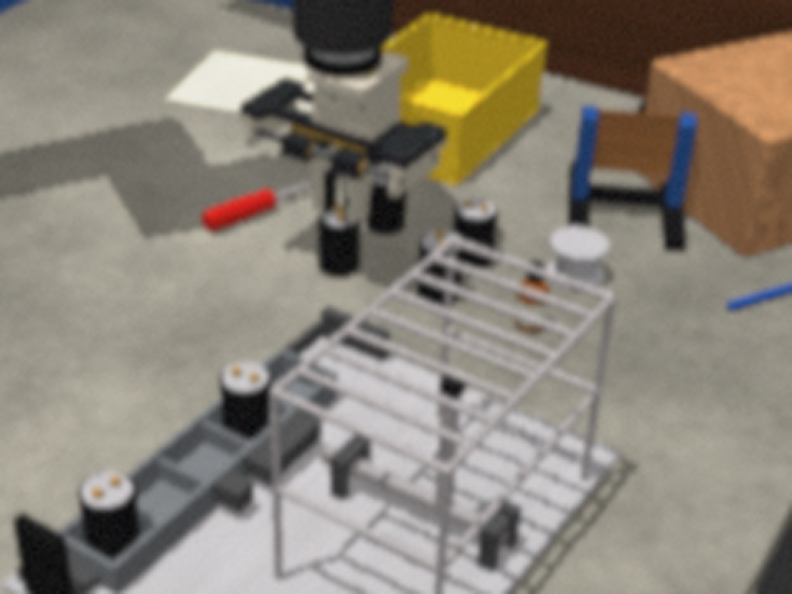

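Run:
```python
from h import *
o=ctrl.get_obs(); print(o["tool_pos"],o["opening"])
T=np.array(o["tool_pos"])
out=[]
for n,(x,y,w,h) in dict(scene=(255,110,100,100),top=(90,200,100,100)).items():
    p=ctrl.snapshot(n); g=cv2.resize(p["color"][y:y+h,x:x+w],None,fx=4,fy=4,interpolation=cv2.INTER_CUBIC)
    g=np.ascontiguousarray(g)
    for X,c in [(T,(255,0,0)),(T+[0,0,.066],(0,255,0)),(T+[0,0,.16],(0,255,255))]:
        q=(proj(p,X)-[x,y])*4; cv2.circle(g,tuple(int(v) for v in q),4,c,1)
    out.append(g)
cv2.imwrite("pics/c5.png",cv2.cvtColor(np.hstack(out),cv2.COLOR_RGB2BGR))
```

```text
[0.45483228 0.3197053  0.03303468] 0.017100333202895848
```

View pics/c5.png

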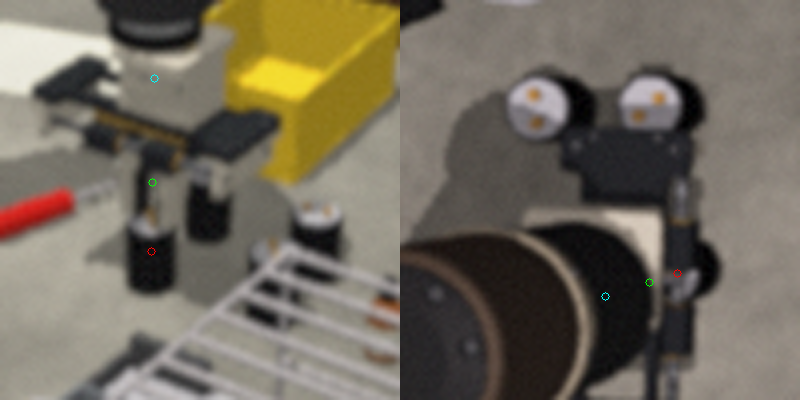

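Run:
```python
from h import *
o=ctrl.get_obs(); print(o["tool_pos"],o["opening"],o["force"])
T=np.array(o["tool_pos"]); p=ctrl.snapshot("wrist"); print(p["camera_matrix"],np.round(p["R"],3),-np.array(p["R"]).T@p["t"])
g=p["color"].copy()
for dx in(-.044,0,.044):
  for dy in (-.01,.01):
    for z,c in((0,(255,0,0)),(.047,(0,255,0))):
      q=proj(p,T+[dx,dy,z]); cv2.circle(g,tuple(int(v) for v in q),4,c,2)
cv2.imwrite("pics/w6.png",cv2.cvtColor(g,cv2.COLOR_RGB2BGR))
```

```text
[0.45480942 0.31972121 0.03301256] 0.008947997099275785 [-0.53928437  0.92516278 -0.3715896 ]
[[367.74785693   0.         278.86867466]
 [  0.         367.74785693 207.32422006]
 [  0.           0.           1.        ]] [[-0.998  0.056 -0.001]
 [ 0.054  0.966  0.254]
 [ 0.015  0.253 -0.967]] [0.45042052 0.25294518 0.22317982]
```

View pics/w6.png

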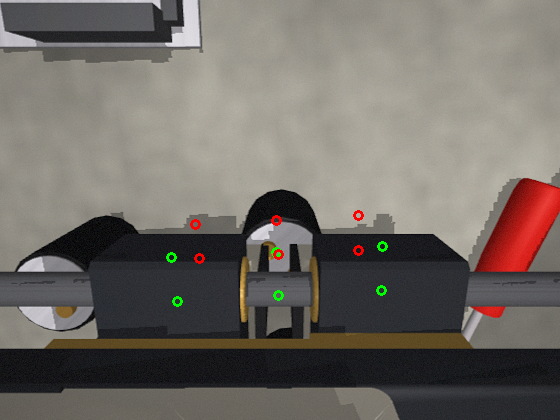

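Emit:
carry_out:
  deltas:
    - [[0, 0, 0, 0, 1], [0, 0, 0, 0, 1], [0, 0, 0, 0, 1], [0, 0, 0, 0, 1], [0, 0, 0, 0, 1]]

```text
clock: 12.65
tool_pos: [0.4548, 0.3197, 0.0331]
orientation: [180.0, -0.0, -93.2]
force: [-0.3, -0.3, -0.1]
opening: 0.0394
gripper_force: 0.0
```

Emit:
carry_out:
  deltas:
    - [[0, 0, 0, 0, 1], [0, 0, 0, 0, 1], [0, 0, 0, 0, 1], [0, 0, 0, 0, 1], [0, 0, 0.04, 0, 1]]

```text
clock: 13.15
tool_pos: [0.4554, 0.3205, 0.0258]
orientation: [-179.9, 0.1, -93.2]
force: [-0.5, 0.4, 0.2]
opening: 0.0794
gripper_force: 0.0
```

Emit:
carry_out:
  deltas:
    - [[0, 0, 0.03, 0, 1], [0, 0, 0.06, 0, 1], [0, 0, 0.1, 0, 1], [0, 0, 0.1, 0, 1]]

```text
clock: 13.55
tool_pos: [0.4542, 0.319, 0.0036]
orientation: [179.9, -0.1, -93.2]
force: [-0.1, 1.0, -0.3]
opening: 0.0879
gripper_force: 0.0
```

Emit:
carry_out:
  deltas:
    - [[0, 0, 0, 0, -1], [0, 0, 0, 0, -1], [0, 0, 0, 0, -1], [0, 0, 0, 0, -1], [0, 0, 0, 0, -1]]

```text
clock: 14.05
tool_pos: [0.4549, 0.3199, 0.0053]
orientation: [-180.0, 0.0, -93.2]
force: [0.5, 0.1, 0.7]
opening: 0.0534
gripper_force: 0.0
```

Emit:
carry_out:
  deltas:
    - [[0, 0, 0, 0, -1], [0, 0, 0, 0, -1], [0, 0, 0, 0, -1], [0, 0, 0, 0, -1]]

```text
clock: 14.45
tool_pos: [0.4548, 0.3198, 0.0052]
orientation: [-180.0, 0.0, -93.2]
force: [-1.9, -0.8, 1.1]
opening: 0.0437
gripper_force: 30.0
```

Emit:
carry_out:
  deltas:
    - [[0, 0, -0.12, 0, -1], [0, 0, -0.3, 0, -1], [0, 0, -0.5, 0, -1], [0, 0, -0.625, 0, -1], [0, 0, -0.625, 0, -1]]

```text
clock: 14.95
tool_pos: [0.4565, 0.3215, 0.1341]
orientation: [-179.8, 0.3, -93.1]
force: [-0.3, 0.1, -0.4]
opening: 0.0434
gripper_force: 30.0
```

Emit:
carry_out:
  deltas:
    - [[0.12, -0.05, 0, 0, -1], [0.27, -0.12, 0, 0, -1], [0.42, -0.18, 0, 0, -1], [0.545, -0.233, 0, 0, -1], [0.545, -0.233, 0, 0, -1]]

```text
clock: 15.45
tool_pos: [0.495, 0.2053, 0.1288]
orientation: [179.9, -0.1, -93.3]
force: [0.4, 0.1, -1.3]
opening: 0.0433
gripper_force: 30.0
```

Emit:
carry_out:
  deltas:
    - [[0.12, -0.05, 0, 0, -1], [0.27, -0.12, 0, 0, -1], [0.42, -0.18, 0, 0, -1], [0.545, -0.233, 0, 0, -1], [0.545, -0.233, 0, 0, -1]]

```text
clock: 15.95
tool_pos: [0.5357, 0.0946, 0.1289]
orientation: [179.9, -0.1, -93.3]
force: [1.0, -0.9, -1.5]
opening: 0.0432
gripper_force: 30.0
```

Run:
```python
from h import *
from plan import *
plan([(.534,.098,.09,-93.15,-1),(.534,.098,.0165,-93.15,-1)],step=.23)
print(ctrl.get_obs()["opening"],ctrl.get_obs()["gripper_force"])
p=ctrl.snapshot("wrist"); save(p,"w7")
```

```text
now [0.5357 0.0946 0.1289] -93.33 t 15.9
[-0.0162, 0.0096, 0.1946, -0.0005, -1] rows 1
[0.0, 0.0, 0.3675, -0.0, -1] rows 2
0.043229692880815386 29.9979105591774
```

View pics/w7.png

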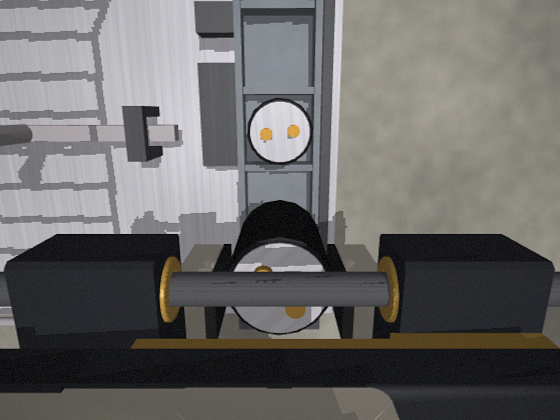

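Run:
```python
from h import *
p=ctrl.snapshot("wrist")
for n,px,z in [("d23",(279,94),.032),("d34",(279,168),.032),("bin",(245,200),.034),("fin",(314,200),.034),("bin2",(244,50),.034),("fin2",(313,50),.034),("can3",(280,131),.073),("held",(279,292),.1655)]: print(n,np.round(atz(p,px,z),4))
for k,z in dict(pocket0=.011,fitted0=.011).items():
    print(k,[(round(r["p"],2),np.round(r["centre"]).tolist(),np.round(atz(p,r["centre"],z),4)[:2].tolist()) for r in ctrl.spot_point(p,k)[:6]])
```

```text
d23 [0.5302 0.0167 0.032 ]
d34 [0.5334 0.0722 0.032 ]
bin [0.562  0.0959 0.034 ]
fin [0.507  0.0991 0.034 ]
bin2 [ 0.5536 -0.015   0.034 ]
fin2 [ 0.5039 -0.0121  0.034 ]
can3 [0.531  0.0417 0.073 ]
held [0.5357 0.1093 0.1655]
pocket0 [(0.8, [280.0, 196.0], [0.5341, 0.0993]), (0.69, [278.0, 49.0], [0.5288, -0.0178])]
fitted0 [(0.97, [276.0, 124.0], [0.5339, 0.0391])]
```

Emit:
carry_out:
  deltas:
    - [[-0.015, 0.0055, 0.15, 0, -1], [-0.015, 0.0055, 0.3, 0, -1], [-0.015, 0.0055, 0.36, 0, -1], [-0.015, 0.0055, 0.36, 0, -1], [-0.015, 0.0055, 0.36, 0, -1]]

```text
clock: 16.65
tool_pos: [0.5355, 0.1006, 0.0589]
orientation: [-180.0, -0.0, -93.1]
force: [0.8, -0.5, -0.8]
opening: 0.0432
gripper_force: 30.0
```

Emit:
carry_out:
  deltas:
    - [[0, 0, 0.06, 0, -1], [0, 0, 0.12, 0, -1], [0, 0, 0.17, 0, -1], [0, 0, 0.2, 0, -1], [0, 0, 0.2, 0, -1]]

```text
clock: 17.15
tool_pos: [0.5344, 0.0996, 0.017]
orientation: [179.9, -0.1, -93.2]
force: [-0.3, 0.4, -1.5]
opening: 0.0436
gripper_force: 30.0
```

Run:
```python
from h import *
o=ctrl.get_obs(); print(o["tool_pos"],o["force"],o["opening"],o["gripper_force"])
```

```text
[0.53436855 0.09959311 0.01703937] [-0.30967851  0.44470889 -1.50783019] 0.043553803426821865 29.998374581336975
```

Emit:
carry_out:
  deltas:
    - [[0, 0, 0.005, 0, 0.7], [0, 0, 0.005, 0, 0.7], [0, 0, 0.005, 0, 0.7], [0, 0, 0.005, 0, 0.7], [0, 0, 0.005, 0, 0.7]]

```text
clock: 17.65
tool_pos: [0.5351, 0.1001, 0.0174]
orientation: [-180.0, 0.0, -93.2]
force: [0.0, -0.1, -0.2]
opening: 0.0734
gripper_force: 0.0
```

Emit:
carry_out:
  deltas:
    - [[0, 0, -0.15, 0, 0.8], [0, 0, -0.4, 0, 1], [0, 0, -0.58, 0, 1], [0, 0, -0.58, 0, 1]]

```text
clock: 18.05
tool_pos: [0.5383, 0.1013, 0.1391]
orientation: [-179.5, 0.2, -93.1]
force: [0.1, 1.1, -0.9]
opening: 0.087
gripper_force: 0.0
```

Run:
```python
from h import *
from plan import *
print(ctrl.get_obs()["opening"])
p=ctrl.snapshot("scene");print([(round(r["p"],2),np.round(r["centre"]).tolist(),np.round(atz(p,r["centre"],0.035),4)[:2].tolist()) for r in ctrl.silhouettes(p,"spare0")[:8]])
plan([(.562,.3325,.13,-93.15,1),(.562,.3325,.005,-93.15,1),(.562,.3325,.13,-93.15,-1),(.5277,-.017,.13,-93.15,-1)],step=.23)
```

```text
0.08695536323089816
[(0.68, [307.0, 170.0], [0.4854, 0.3596]), (0.65, [274.0, 206.0], [0.5066, 0.1281]), (0.53, [334.0, 170.0], [0.5619, 0.4076]), (0.47, [322.0, 176.0], [0.5482, 0.3512])]
now [0.5353 0.1003 0.1343] -93.18 t 18.1
[-0.5833, -0.0344, 0.0107, -0.0, 1] rows 3
[-0.5832, -0.0346, 0.0107, -0.0, 1] rows 3
[0.0, 0.0, 0.625, -0.0, 1] rows 3
[0.0, 0.0, -0.625, -0.0, -1] rows 3
[0.8771, 0.0376, -0.0, -0.0, -1] rows 4
[0.8771, 0.0376, -0.0, -0.0, -1] rows 4
```

Emit:
carry_out:
  deltas:
    - [[-0.25, 0.0, -0.1, 0, 1], [-0.5, 0.0, -0.2, 0, 1], [-0.74, 0, -0.3, 0, 1], [-0.83, 0, -0.45, 0, 1], [-0.83, 0.0, -0.58, 0, 1]]

```text
clock: 18.65
tool_pos: [0.5437, 0.2688, 0.2484]
orientation: [179.9, -0.1, -93.0]
force: [0.3, 0.2, 0.0]
opening: 0.0875
gripper_force: 0.0
```

Emit:
carry_out:
  deltas:
    - [[-0.25, 0.05, 0, 0, 1], [-0.5, 0.1, 0, 0, 1], [-0.75, 0.1, 0, 0, 1], [-0.83, 0.1, 0, 0, 1], [-0.83, 0.1, 0, 0, 1]]

```text
clock: 19.15
tool_pos: [0.5323, 0.4347, 0.2458]
orientation: [179.8, -0.2, -93.0]
force: [0.4, 0.1, -1.0]
opening: 0.0875
gripper_force: 0.0
```

Run:
```python
from h import *
from plan import *
p=ctrl.snapshot("wrist"); save(p,"w8")
print(*tops(p)[:6],sep="\n")
print([(round(r["p"],2),np.round(r["centre"]).tolist(),np.round(atz(p,r["centre"],0),4)[:2].tolist()) for r in ctrl.spot_point(p,"spare0")[:6]])
plan([(.562,.3325,.13,-93.15,1)])
```

```text
([245.5, 152.5, 19.299999237060547], [0.5637, 0.4061])
([158.5, 183.5, 26.600000381469727], [0.6559, 0.433])
([355.5, 157.5, 19.0], [0.4526, 0.4172])
([237.5, 74.5, 22.200000762939453], [0.5657, 0.3313])
([143.5, 84.5, 17.600000381469727], [0.6572, 0.3356])
([85.5, 280.5, 26.600000381469727], [0.7513, 0.5371])
[(0.97, [251.0, 147.0], [0.5623, 0.4061]), (0.65, [345.0, 150.0], [0.4523, 0.4153]), (0.6, [248.0, 84.0], [0.5604, 0.3365])]
now [0.5328 0.4322 0.2472] -93.15 t 19.2
[0.4898, -0.173, 0.5859, 0.0, 1] rows 4
```

Emit:
carry_out:
  deltas:
    - [[0.15, -0.05, 0.17, 0, 1], [0.33, -0.11, 0.36, 0, 1], [0.49, -0.183, 0.5, 0, 1], [0.49, -0.183, 0.586, 0, 1], [0.49, -0.183, 0.586, 0, 1]]

```text
clock: 19.75
tool_pos: [0.5633, 0.3289, 0.1292]
orientation: [179.8, -0.2, -93.4]
force: [0.1, -0.2, 0.5]
opening: 0.0874
gripper_force: 0.0
```

Emit:
carry_out:
  deltas:
    - [[0, 0, 0.2, 0, 1], [0, 0, 0.4, 0, 1], [0, 0, 0.55, 0, 1], [0, 0, 0.625, 0, 1], [0, 0, 0.625, 0, 0.2]]

```text
clock: 20.25
tool_pos: [0.5638, 0.3321, 0.0058]
orientation: [179.9, -0.1, -93.2]
force: [0.6, 0.2, 0.3]
opening: 0.0839
gripper_force: 0.0
```

Emit:
carry_out:
  deltas:
    - [[0, 0, 0, 0, -1], [0, 0, 0, 0, -1], [0, 0, 0, 0, -1], [0, 0, 0, 0, -1], [0, 0, 0, 0, -1]]

```text
clock: 20.75
tool_pos: [0.5647, 0.3329, 0.0076]
orientation: [-180.0, 0.0, -93.2]
force: [-0.6, -0.2, -0.4]
opening: 0.0448
gripper_force: 0.0
```

Emit:
carry_out:
  deltas:
    - [[0, 0, 0, 0, -1], [0, 0, 0, 0, -1], [0, 0, 0, 0, -1]]

```text
clock: 21.05
tool_pos: [0.5646, 0.3329, 0.0075]
orientation: [-180.0, 0.0, -93.2]
force: [-2.5, -0.9, 5.9]
opening: 0.0434
gripper_force: 30.0
```

Run:
```python
from h import *
from plan import *
print(ctrl.get_obs()["opening"])
plan([(.562,.3325,.13,-93.15,-1),(.528,-.016,.13,-93.15,-1),(.528,-.016,.0165,-93.15,-1)],step=.23)
```

```text
0.04341368888009302
now [0.5646 0.3329 0.0075] -93.16 t 21.1
[0.0026, 0.0128, -0.6127, -0.0, -1] rows 3
[0.8746, 0.037, -0.0, -0.0, -1] rows 4
[0.8746, 0.037, -0.0, -0.0, -1] rows 4
[-0.0, 0.0, 0.5675, -0.0, -1] rows 3
```

Emit:
carry_out:
  deltas:
    - [[0, 0, -0.12, 0, -1], [0, 0, -0.3, 0, -1], [0, 0, -0.5, 0, -1], [0, 0, -0.615, 0, -1], [0, 0, -0.615, 0, -1]]

```text
clock: 21.55
tool_pos: [0.5662, 0.3341, 0.1338]
orientation: [-179.7, 0.2, -93.2]
force: [0.6, 0.3, -1.2]
opening: 0.0433
gripper_force: 30.0
```

Emit:
carry_out:
  deltas:
    - [[0.15, 0.007, 0, 0, -1], [0.38, 0.019, 0, 0, -1], [0.61, 0.03, 0, 0, -1], [0.8, 0.04, 0, 0, -1], [0.876, 0.043, 0, 0, -1]]

```text
clock: 22.05
tool_pos: [0.5443, 0.1549, 0.1286]
orientation: [179.9, -0.1, -93.3]
force: [-0.2, -0.0, -1.8]
opening: 0.0433
gripper_force: 30.0
```

Emit:
carry_out:
  deltas:
    - [[0.2, 0.01, 0, 0, -1], [0.43, 0.021, 0, 0, -1], [0.65, 0.033, 0, 0, -1], [0.8, 0.04, 0, 0, -1], [0.876, 0.043, 0, 0, -1]]

```text
clock: 22.55
tool_pos: [0.5268, -0.0182, 0.129]
orientation: [179.9, -0.0, -93.3]
force: [0.6, 0.8, -1.9]
opening: 0.0434
gripper_force: 30.0
```

Run:
```python
from h import *
from plan import *
print(ctrl.get_obs()["opening"])
plan([(.528,-.0165,.0195,-93.15,-1)],step=.23)
p=ctrl.snapshot("wrist"); save(p,"w9")
for k,z in dict(pocket0=.011,fitted0=.011).items():
    print(k,[(round(r["p"],2),np.round(r["centre"]).tolist(),np.round(atz(p,r["centre"],z),4)[:2].tolist()) for r in ctrl.spot_point(p,k)[:6]])
print(*tops(p,.073)[:5],sep="\n")
```

```text
0.04341721470293227
now [ 0.5268 -0.0182  0.129 ] -93.29 t 22.6
[-0.0091, -0.0056, 0.5475, -0.0004, -1] rows 3
pocket0 [(0.84, [275.0, 123.0], [0.5259, -0.0754]), (0.7, [277.0, 194.0], [0.5281, -0.0167])]
fitted0 [(0.67, [276.0, 49.0], [0.5215, -0.1316])]
([274.5, 33.5, 33.400001525878906], [0.5224, -0.1312])
([222.5, 175.5, 16.0], [0.5629, -0.0451])
([320.5, 323.5, 15.0], [0.5, 0.0717])
([368.5, 414.5, 26.799999237060547], [0.4635, 0.1572])
([267.5, 221.5, 22.100000381469727], [0.5346, -0.0109])
```

Emit:
carry_out:
  deltas:
    - [[-0.002, -0.003, 0.15, 0, -1], [-0.002, -0.003, 0.3, 0, -1], [-0.002, -0.003, 0.35, 0, -1], [-0.002, -0.003, 0.35, 0, -1]]

```text
clock: 23.1
tool_pos: [0.5276, -0.0153, 0.0584]
orientation: [179.8, -0.1, -93.1]
force: [0.1, 0.2, -1.6]
opening: 0.0433
gripper_force: 30.0
```

Emit:
carry_out:
  deltas:
    - [[0, 0, 0.06, 0, -1], [0, 0, 0.12, 0, -1], [0, 0, 0.17, 0, -1], [0, 0, 0.195, 0, -1], [0, 0, 0.195, 0, -1]]

```text
clock: 23.6
tool_pos: [0.5279, -0.0161, 0.0201]
orientation: [179.9, -0.0, -93.2]
force: [-0.1, 0.0, -2.2]
opening: 0.0433
gripper_force: 30.0
```

Run:
```python
from h import *
o=ctrl.get_obs(); print(o["tool_pos"],o["force"],o["opening"],o["gripper_force"])
```

```text
[ 0.52794291 -0.01605795  0.02010317] [-0.0546384   0.04979817 -2.21885202] 0.043318715661635136 29.996356666088104
```

Emit:
carry_out:
  deltas:
    - [[0, 0, 0.003, 0, 0.7], [0, 0, 0.003, 0, 0.7], [0, 0, 0.003, 0, 0.7], [0, 0, 0.003, 0, 0.7], [0, 0, 0.003, 0, 0.7]]

```text
clock: 24.1
tool_pos: [0.5287, -0.0158, 0.0206]
orientation: [-180.0, 0.0, -93.2]
force: [-0.3, 1.2, -0.0]
opening: 0.0735
gripper_force: 0.0
```

Emit:
carry_out:
  deltas:
    - [[0, 0, -0.15, 0, 0.8], [0, 0, -0.4, 0, 1], [0, 0, -0.6, 0, 1], [0, 0, -0.6, 0, 1]]

```text
clock: 24.5
tool_pos: [0.5323, -0.0153, 0.1466]
orientation: [-179.4, 0.1, -93.1]
force: [-0.1, -0.1, -0.4]
opening: 0.0876
gripper_force: 0.0
```

Emit:
carry_out:
  deltas:
    - [[-0.25, 0.0, -0.1, 0, 1], [-0.5, 0.0, -0.2, 0, 1], [-0.74, 0, -0.3, 0, 1], [-0.85, 0, -0.45, 0, 1], [-0.85, 0.0, -0.58, 0, 1]]

```text
clock: 25.0
tool_pos: [0.5381, 0.1573, 0.2575]
orientation: [-180.0, 0.0, -93.0]
force: [-0.2, -0.7, -0.4]
opening: 0.0879
gripper_force: 0.0
```

Emit:
carry_out:
  deltas:
    - [[-0.25, 0, 0, 0, 1], [-0.5, 0, 0, 0, 1], [-0.75, 0, 0, 0, 1], [-0.98, 0, 0, 0, 1], [-0.98, 0, 0, 0, 1]]

```text
clock: 25.5
tool_pos: [0.5482, 0.3543, 0.2542]
orientation: [179.9, -0.1, -93.0]
force: [0.1, -0.9, 0.5]
opening: 0.0876
gripper_force: 0.0
```

Emit:
carry_out:
  deltas:
    - [[-0.25, 0, 0, 0, 1], [-0.45, 0, 0, 0, 1], [-0.53, 0, 0, 0, 1], [-0.53, 0, 0, 0, 1], [-0.53, 0, 0, 0, 1]]

```text
clock: 26.0
tool_pos: [0.5544, 0.455, 0.2557]
orientation: [180.0, -0.1, -93.2]
force: [0.6, 0.4, -0.0]
opening: 0.0877
gripper_force: 0.0
```

Run:
```python
from h import *
from plan import *
p=ctrl.snapshot("wrist"); save(p,"w10")
print(*tops(p)[:6],sep="\n")
print([(round(r["p"],2),np.round(r["centre"]).tolist(),np.round(atz(p,r["centre"],0),4)[:2].tolist()) for r in ctrl.spot_point(p,"spare0")[:6]])
plan([(.563,.4065,.13,-93.15,1),(.563,.4065,.006,-93.15,1)])
```

```text
([375.5, 135.5, 19.600000381469727], [0.4525, 0.4179])
([267.5, 129.5, 18.799999237060547], [0.5628, 0.4057])
([177.5, 161.5, 26.799999237060547], [0.6588, 0.4331])
([167.5, 62.5, 15.199999809265137], [0.6564, 0.3362])
([479.5, 270.5, 14.399999618530273], [0.3337, 0.5747])
([88.5, 282.5, 30.100000381469727], [0.7774, 0.5648])
[(0.96, [272.0, 124.0], [0.559, 0.4023]), (0.66, [364.0, 130.0], [0.4502, 0.4154])]
now [0.5547 0.4543 0.2566] -93.22 t 26.1
[0.2364, -0.0546, 0.633, -0.0002, 1] rows 3
[0.0, 0.0, 0.62, -0.0, 1] rows 3
```

Emit:
carry_out:
  deltas:
    - [[0.1, -0.02, 0.2, 0, 1], [0.2, -0.04, 0.4, 0, 1], [0.236, -0.053, 0.55, 0, 1], [0.236, -0.053, 0.63, 0, 1], [0.236, -0.053, 0.63, 0, 1]]

```text
clock: 26.6
tool_pos: [0.5617, 0.4051, 0.1281]
orientation: [179.8, -0.2, -93.3]
force: [0.2, 1.1, 0.4]
opening: 0.0873
gripper_force: 0.0
```

Emit:
carry_out:
  deltas:
    - [[0, 0, 0.2, 0, 1], [0, 0, 0.4, 0, 1], [0, 0, 0.55, 0, 1], [0, 0, 0.63, 0, 1], [0, 0, 0.63, 0, 0.2]]

```text
clock: 27.1
tool_pos: [0.5622, 0.4069, 0.0032]
orientation: [179.9, -0.1, -93.2]
force: [0.2, -0.6, -0.7]
opening: 0.0838
gripper_force: 0.0
```

Emit:
carry_out:
  deltas:
    - [[0, 0, 0, 0, -1], [0, 0, 0, 0, -1], [0, 0, 0, 0, -1], [0, 0, 0, 0, -1], [0, 0, 0, 0, -1]]

```text
clock: 27.6
tool_pos: [0.5628, 0.408, 0.005]
orientation: [-180.0, 0.0, -93.2]
force: [1.7, -0.9, 0.5]
opening: 0.0451
gripper_force: 0.8
```

Emit:
carry_out:
  deltas:
    - [[0, 0, 0, 0, -1], [0, 0, 0, 0, -1], [0, 0, 0, 0, -1]]

```text
clock: 27.9
tool_pos: [0.5628, 0.408, 0.005]
orientation: [-180.0, 0.0, -93.2]
force: [-1.3, 0.5, 5.4]
opening: 0.0431
gripper_force: 30.0
```

Run:
```python
from h import *
from plan import *
print(ctrl.get_obs()["opening"])
plan([(.563,.406,.13,-93.15,-1),(.525,-.0745,.13,-93.15,-1)],step=.23)
```

```text
0.043108562199171044
now [0.5628 0.408  0.005 ] -93.16 t 27.9
[0.0101, -0.0013, -0.6252, -0.0, -1] rows 3
[0.8031, 0.0192, -0.0, -0.0, -1] rows 4
[0.8031, 0.0192, -0.0, -0.0, -1] rows 4
[0.8031, 0.0192, -0.0, -0.0, -1] rows 4
```

Emit:
carry_out:
  deltas:
    - [[0, 0, -0.12, 0, -1], [0, 0, -0.3, 0, -1], [0, 0, -0.5, 0, -1], [0, 0, -0.625, 0, -1], [0, 0, -0.625, 0, -1]]

```text
clock: 28.4
tool_pos: [0.5642, 0.4093, 0.1336]
orientation: [-179.7, 0.3, -93.2]
force: [0.0, 0.1, -1.9]
opening: 0.0433
gripper_force: 30.0
```

Emit:
carry_out:
  deltas:
    - [[0.15, 0.004, 0, 0, -1], [0.36, 0.008, 0, 0, -1], [0.58, 0.014, 0, 0, -1], [0.8, 0.019, 0, 0, -1], [0.804, 0.019, 0, 0, -1]]

```text
clock: 28.9
tool_pos: [0.5477, 0.2423, 0.128]
orientation: [179.8, -0.1, -93.4]
force: [1.6, -0.2, -2.6]
opening: 0.0435
gripper_force: 30.0
```

Emit:
carry_out:
  deltas:
    - [[0.2, 0.005, 0, 0, -1], [0.4, 0.01, 0, 0, -1], [0.6, 0.014, 0, 0, -1], [0.8, 0.019, 0, 0, -1], [0.804, 0.019, 0, 0, -1]]

```text
clock: 29.4
tool_pos: [0.5351, 0.0832, 0.128]
orientation: [179.8, -0.1, -93.4]
force: [0.6, 0.0, -1.8]
opening: 0.0435
gripper_force: 30.0
```

Emit:
carry_out:
  deltas:
    - [[0.2, 0.005, 0, 0, -1], [0.4, 0.01, 0, 0, -1], [0.6, 0.014, 0, 0, -1], [0.75, 0.019, 0, 0, -1], [0.804, 0.019, 0, 0, -1]]

```text
clock: 29.9
tool_pos: [0.5232, -0.0753, 0.1281]
orientation: [179.9, -0.0, -93.3]
force: [0.1, -0.7, -2.3]
opening: 0.0434
gripper_force: 30.0
```

Run:
```python
from h import *
from plan import *
print(ctrl.get_obs()["opening"])
plan([(.525,-.073,.017,-93.15,-1)],step=.23)
p=ctrl.snapshot("wrist"); save(p,"w11")
for k,z in dict(pocket0=.011,fitted0=.011).items():
    print(k,[(round(r["p"],2),np.round(r["centre"]).tolist(),np.round(atz(p,r["centre"],z),4)[:2].tolist()) for r in ctrl.spot_point(p,k)[:6]])
print(*tops(p,.073)[:3],sep="\n")
```

```text
0.04342592848999311
now [ 0.5232 -0.0753  0.1281] -93.3 t 29.9
[-0.0118, -0.0082, 0.5556, -0.0004, -1] rows 3
pocket0 []
fitted0 [(0.69, [274.0, 124.0], [0.5229, -0.1321])]
([275.5, 129.5, 30.100000381469727], [0.5216, -0.1305])
([260.5, 222.5, 24.5], [0.5359, -0.0677])
([350.5, 324.5, 22.899999618530273], [0.474, 0.0163])
```

Emit:
carry_out:
  deltas:
    - [[0, -0.004, 0.15, 0, -1], [0, -0.004, 0.3, 0, -1], [0, -0.004, 0.35, 0, -1], [0, -0.004, 0.35, 0, -1]]

```text
clock: 30.45
tool_pos: [0.5243, -0.0727, 0.0579]
orientation: [179.8, -0.0, -93.1]
force: [0.1, -0.6, -1.4]
opening: 0.0434
gripper_force: 30.0
```

Emit:
carry_out:
  deltas:
    - [[0, 0, 0.06, 0, -1], [0, 0, 0.12, 0, -1], [0, 0, 0.17, 0, -1], [0, 0, 0.205, 0, -1], [0, 0, 0.205, 0, -1]]

```text
clock: 30.95
tool_pos: [0.5245, -0.0735, 0.0172]
orientation: [179.9, -0.0, -93.2]
force: [-0.7, -0.1, -1.9]
opening: 0.0436
gripper_force: 30.0
```

Run:
```python
from h import *
o=ctrl.get_obs(); print(o["tool_pos"],o["force"],o["opening"],o["gripper_force"])
```

```text
[ 0.52447844 -0.0735419   0.01718974] [-0.69801904 -0.06491833 -1.91542171] 0.04362800405697238 29.999104142189026
```

Emit:
carry_out:
  deltas:
    - [[0, 0, 0.003, 0, 0.7], [0, 0, 0.003, 0, 0.7], [0, 0, 0.003, 0, 0.7], [0, 0, 0.003, 0, 0.7], [0, 0, 0.003, 0, 0.7]]

```text
clock: 31.45
tool_pos: [0.5255, -0.0733, 0.018]
orientation: [-180.0, 0.0, -93.2]
force: [-0.4, -0.1, 0.0]
opening: 0.0735
gripper_force: 0.0
```

Emit:
carry_out:
  deltas:
    - [[0, 0, -0.15, 0, 0.5], [0, 0, -0.4, 0, 0], [0, 0, -0.65, 0, -1], [0, 0, -0.9, 0, -1], [0, 0, -0.9, 0, -1]]

```text
clock: 31.95
tool_pos: [0.5294, -0.0734, 0.2056]
orientation: [-179.3, 0.1, -93.1]
force: [-0.2, -0.3, -0.4]
opening: 0.0399
gripper_force: 0.0
```

Run:
```python
from h import *
from plan import *
p=ctrl.snapshot("wrist"); save(p,"w12")
for k,z in dict(tray_handle=.092,pocket0=.011,fitted0=.011).items():
    print(k,[(round(r["p"],2),np.round(r["centre"]).tolist(),np.round(atz(p,r["centre"],z),4)[:2].tolist()) for r in ctrl.spot_point(p,k)[:6]])
print(*tops(p,.073)[:3],sep="\n")
t=ctrl.snapshot("top"); print([(round(r["p"],2),np.round(atz(t,r["centre"],.092),4)[:2].tolist()) for r in ctrl.spot_point(t,"tray_handle")[:6]])
plan([(.517,-.26,.16,-93.15,-1),(.517,-.26,.02,-93.15,-1)])
```

```text
tray_handle [(0.66, [281.0, 25.0], [0.5214, -0.2029]), (0.28, [286.0, 177.0], [0.5237, -0.0867])]
pocket0 []
fitted0 [(0.84, [285.0, 273.0], [0.5306, 0.0384]), (0.83, [283.0, 119.0], [0.5241, -0.1323])]
([286.5, 122.5, 23.299999237060547], [0.521, -0.1302])
([285.5, 247.5, 21.0], [0.5276, -0.0166])
([280.5, 176.5, 31.100000381469727], [0.5287, -0.0838])
[(0.4, [0.474, -0.396]), (0.19, [0.4637, 0.3825])]
now [ 0.5244 -0.0735  0.1963] -93.18 t 32.2
[0.9332, -0.0149, 0.1814, -0.0001, -1] rows 4
[0.0, 0.0, 0.7, -0.0, -1] rows 3
```

View pics/w12.png

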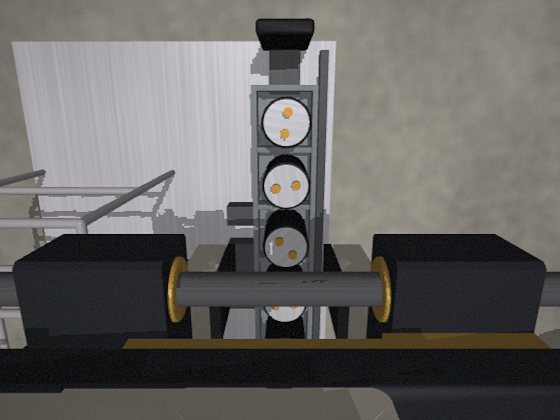

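Emit:
carry_out:
  deltas:
    - [[0.25, 0, 0, 0, -1], [0.5, 0, 0, 0, -1], [0.75, 0, 0, 0, -1], [0.94, -0.02, 0.1, 0, -1], [0.94, -0.02, 0.18, 0, -1]]

```text
clock: 32.75
tool_pos: [0.5178, -0.265, 0.1592]
orientation: [179.8, -0.0, -93.4]
force: [-0.4, 0.8, -0.8]
opening: 0.0006
gripper_force: 0.0
```

Emit:
carry_out:
  deltas:
    - [[0, 0, 0.2, 0, -1], [0, 0, 0.4, 0, -1], [0, 0, 0.6, 0, -1], [0, 0, 0.6, 0, -1], [0, 0, 0.6, 0, -1]]

```text
clock: 33.25
tool_pos: [0.5183, -0.2614, 0.0412]
orientation: [179.8, -0.0, -93.1]
force: [1.2, 0.1, 0.4]
opening: 0.0005
gripper_force: 0.0
```

Run:
```python
from plan import *
plan([(.5177,-.225,.04,-93.15,-1),(.5212,-.162,.04,-93.15,-1)])
```

```text
now [ 0.5183 -0.2614  0.0412] -93.14 t 33.2
[-0.1817, 0.0129, 0.006, 0.0, -1] rows 1
[-0.3155, -0.0002, -0.0, -0.0, -1] rows 2
```

Emit:
carry_out:
  deltas:
    - [[-0.1, 0, 0, 0, -1], [-0.18, 0, 0, 0, -1], [-0.22, 0, 0, 0, -1], [-0.26, 0, 0, 0, -1], [-0.3, 0, 0, 0, -1]]

```text
clock: 33.75
tool_pos: [0.5233, -0.2012, 0.0429]
orientation: [-179.9, -0.0, -93.1]
force: [1.3, -3.2, 2.3]
opening: 0.0006
gripper_force: 1.8
```

Emit:
carry_out:
  deltas:
    - [[-0.03, 0, 0, 0, -1], [-0.06, 0, 0, 0, -1], [-0.09, 0, 0, 0, -1], [-0.12, 0, 0, 0, -1], [-0.15, 0, 0, 0, -1]]

```text
clock: 34.25
tool_pos: [0.5239, -0.171, 0.0416]
orientation: [180.0, -0.0, -93.2]
force: [1.6, -3.9, 1.6]
opening: 0.0007
gripper_force: 1.7
```

Run:
```python
from h import *
o=ctrl.get_obs(); print(o["tool_pos"],o["force"])
t=ctrl.snapshot("top"); print([(round(r["p"],2),np.round(atz(t,r["centre"],.011),4)[:2].tolist()) for r in ctrl.spot_point(t,"fitted0")[:6]])
```

```text
[ 0.52387977 -0.171033    0.04160694] [ 1.57976165 -3.85852587  1.55368653]
[]
```

Tray moving (≈3–4 N). Continue in small steps to the stop.

Emit:
carry_out:
  deltas:
    - [[-0.02, 0, 0, 0, -1], [-0.04, 0, 0, 0, -1], [-0.05, 0, 0, 0, -1], [-0.06, 0, 0, 0, -1]]

```text
clock: 34.75
tool_pos: [0.5237, -0.1603, 0.0413]
orientation: [179.9, -0.1, -93.2]
force: [0.9, -19.6, -7.3]
opening: 0.0006
gripper_force: 9.8
```

Emit:
carry_out:
  deltas:
    - [[-0.01, 0, 0, 0, -1], [-0.02, 0, 0, 0, -1], [-0.02, 0, 0, 0, -1]]

```text
clock: 35.05
tool_pos: [0.5236, -0.1602, 0.0414]
orientation: [179.9, -0.3, -93.2]
force: [3.2, -33.3, -8.4]
opening: 0.0005
gripper_force: 16.8
```

Emit:
carry_out:
  deltas:
    - [[-0.01, 0, 0, 0, -1], [-0.02, 0, 0, 0, -1], [-0.02, 0, 0, 0, -1]]

```text
clock: 35.35
tool_pos: [0.5235, -0.1601, 0.0415]
orientation: [179.8, -0.6, -93.2]
force: [3.3, -57.7, -13.3]
opening: 0.0005
gripper_force: 28.9
```

Emit:
carry_out:
  deltas:
    - [[0.1, 0, 0, 0, -1], [0.25, 0, 0, 0, -1], [0.4, 0, 0, 0, -1], [0.4, 0, -0.1, 0, 0]]

```text
clock: 35.75
tool_pos: [0.5183, -0.2332, 0.0594]
orientation: [179.7, 0.1, -93.4]
force: [-0.6, 0.5, -0.1]
opening: 0.0043
gripper_force: 0.0
```

Emit:
carry_out:
  deltas:
    - [[0, 0, -0.25, 0, 1], [0.1, 0, -0.5, 0, 1], [0.2, 0, -0.75, 0, 1], [0.35, 0, -0.95, 0, 1], [0.35, 0, -0.95, 0, 1]]

```text
clock: 36.25
tool_pos: [0.5189, -0.3041, 0.2579]
orientation: [-179.5, -0.2, -93.2]
force: [0.3, 1.8, -0.0]
opening: 0.0428
gripper_force: 0.0
```

Run:
```python
from h import *
o=ctrl.get_obs(); print(o["clock"],o["tool_pos"],o["orientation"],o["force"])
p=ctrl.snapshot("wrist"); save(p,"w13")
t=ctrl.snapshot("top"); s=ctrl.snapshot("scene")
for n,q in dict(w=p,t=t,s=s).items():
  for k,z in dict(rod_grip=.02,rod_hook=.02,rod=.006,mat=0,fitted0=.011,tray_handle=.092).items():
    print(n,k,[(round(r["p"],2),np.round(r["centre"]).tolist(),np.round(atz(q,r["centre"],z),4)[:2].tolist()) for r in ctrl.spot_point(q,k)[:4]])
for k in("rod","mat"):
  for r in ctrl.silhouettes(p,k)[:1]:
    pts=np.argwhere(r["mask"])[:,::-1].astype(np.float32); b=cv2.boxPoints(cv2.minAreaRect(pts)); print(k,r["p"],[np.round(atz(p,q,.006 if k=="mat" else .02)[:2],4).tolist() for q in b])
```

```text
36.25 [ 0.51889044 -0.30406187  0.25787588] [-1.79490593e+02 -1.74568280e-01 -9.32249672e+01] [ 0.26106521  1.83695172 -0.04330791]
w rod_grip [(0.96, [318.0, 71.0], [0.4719, -0.4117])]
w rod_hook [(0.61, [137.0, 83.0], [0.6725, -0.411])]
w rod []
w mat [(0.93, [250.0, 90.0], [0.5498, -0.3975])]
w fitted0 [(0.73, [318.0, 72.0], [0.4702, -0.411]), (0.66, [285.0, 337.0], [0.526, -0.0764])]
w tray_handle [(0.74, [139.0, 83.0], [0.6435, -0.4037]), (0.73, [282.0, 329.0], [0.5262, -0.1405])]
t rod_grip []
t rod_hook [(0.56, [432.0, 181.0], [0.6784, -0.4095])]
t rod [(0.51, [434.0, 269.0], [0.4435, -0.416])]
t mat []
t fitted0 [(0.65, [306.0, 237.0], [0.5332, -0.0735]), (0.54, [242.0, 236.0], [0.5392, 0.098])]
t tray_handle []
s rod_grip [(0.71, [125.0, 328.0], [0.4643, -0.4058])]
s rod_hook [(0.7, [304.0, 191.0], [0.5299, 0.2644]), (0.62, [328.0, 225.0], [0.6746, 0.1507]), (0.61, [195.0, 377.0], [0.672, -0.4102])]
s rod [(0.96, [119.0, 329.0], [0.4425, -0.4085]), (0.72, [240.0, 256.0], [0.5278, -0.0747])]
s mat [(0.73, [156.0, 348.0], [0.5454, -0.396]), (0.5, [251.0, 244.0], [0.521, -0.0152])]
s fitted0 [(0.77, [277.0, 219.0], [0.5312, 0.1043]), (0.61, [239.0, 255.0], [0.5294, -0.0772])]
s tray_handle [(0.79, [219.0, 244.0], [0.5189, -0.1369]), (0.58, [123.0, 328.0], [0.5167, -0.4362])]
rod 0.7 [[0.5552, -0.128], [0.4945, -0.1248], [0.4961, -0.0808], [0.5583, -0.0839]]
mat 0.76 [[0.7374, -0.4751], [0.3607, -0.46], [0.3518, -0.3088], [0.764, -0.3232]]
```

View pics/w13.png

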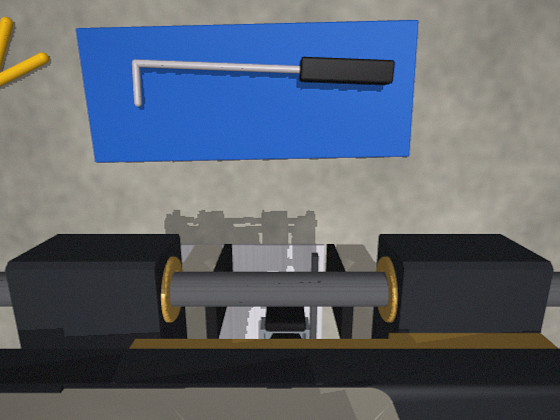

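Run:
```python
from h import *
from plan import *
p=ctrl.snapshot("wrist")
for n,px,z in [("corner",(138,65.5),.02),("shaft0",(300,69.5),.02),("tip",(139,104),.02),("hA",(300,69),.034),("hB",(393,71),.034),("m",(78,28),.006),("m",(417,20),.006),("m",(408,156),.006),("m",(97,161),.006)]: print(n,np.round(atz(p,px,z)[:2],4))
plan([(.472,-.413,.12,180-2.3,1),(.472,-.413,-.025,180-2.3,1)])
```

```text
corner [ 0.6614 -0.4238]
shaft0 [ 0.4874 -0.41  ]
tip [ 0.6664 -0.3841]
hA [ 0.4882 -0.4091]
hB [ 0.3912 -0.4016]
m [ 0.7257 -0.4673]
m [ 0.3582 -0.4546]
m [ 0.3631 -0.308 ]
m [ 0.7313 -0.3228]
now [ 0.5166 -0.3012  0.2517] -93.18 t 37.5
[0.1901, 0.064, 0.2195, 0.0825, 1] rows 4
[0.1968, -0.0387, 0.2195, 0.0825, 1] rows 4
[0.1518, -0.1311, 0.2195, 0.0825, 1] rows 4
[0.0, 0.0, 0.725, -0.0, 1] rows 3
```

Run:
```python
from h import *
from plan import *
p=ctrl.snapshot("wrist"); save(p,"w14")
for k,z in dict(rod_grip=.02,rod_hook=.02).items():
    print(k,[(round(r["p"],2),np.round(r["centre"]).tolist(),np.round(atz(p,r["centre"],z),4)[:2].tolist()) for r in ctrl.spot_point(p,k)[:4]])
hsv=cv2.cvtColor(p["color"],cv2.COLOR_RGB2HSV)
blue=cv2.inRange(hsv,(100,120,60),(130,255,255))
c=max(cv2.findContours(blue,cv2.RETR_EXTERNAL,cv2.CHAIN_APPROX_NONE)[0],key=cv2.contourArea)
ap=cv2.approxPolyDP(c,8,True)[:,0]; print("mat",[(q.tolist(),np.round(atz(p,q,.006)[:2],4).tolist()) for q in ap])
m=np.zeros(blue.shape,np.uint8); cv2.fillConvexPoly(m,cv2.convexHull(c),255); m=cv2.erode(m,np.ones((5,5)))
g=p["color"].max(2); h=((m>0)&(g<60)).astype(np.uint8)
ys,xs=np.nonzero(h); r=cv2.minAreaRect(np.c_[xs,ys].astype(np.float32)); print("handle",r,[np.round(atz(p,q,.03)[:2],4).tolist() for q in cv2.boxPoints(r)])
st=((m>0)&(hsv[:,:,1]<90)&(g>110)).astype(np.uint8); ys,xs=np.nonzero(st)
W=np.array([atz(p,(a,b),.02)[:2] for a,b in zip(xs,ys)]); s=W[W[:,0]<.64]; f=np.polyfit(s[:,0],s[:,1],1); print("shaft yaw deg",np.degrees(np.arctan(f[0])),"y at .47",np.polyval(f,.47),"xmax",W[:,0].max(),"ymax",W[:,1].max(),"xmin",W[:,0].min(),len(W))
```

```text
rod_grip [(0.55, [315.0, 66.0], [0.4706, -0.4129])]
rod_hook [(0.86, [132.0, 81.0], [0.6708, -0.4085])]
mat [([415, 16], [0.3605, -0.4586]), ([67, 23], [0.7366, -0.4729]), ([87, 157], [0.7422, -0.3281]), ([406, 153], [0.3656, -0.3117])]
handle ((343.3411560058594, 66.8914794921875), (95.08409118652344, 25.937585830688477), 2.337306022644043) [[0.4933, -0.4009], [0.491, -0.4263], [0.3921, -0.417], [0.3927, -0.3913]]
shaft yaw deg -5.4422142417248205 y at .47 -0.41291390674787387 xmax 0.6790015265123428 ymax -0.38670660828667736 xmin 0.4923997655435851 1447
```

Run:
```python
from plan import *
plan([(.472,-.413,.1,174.6,1),(.472,-.413,-.018,174.6,1)])
```

```text
now [ 0.5166 -0.3012  0.2517] -93.18 t 37.6
[0.1901, 0.0639, 0.2528, 0.0854, 1] rows 4
[0.1961, -0.0422, 0.2528, 0.0854, 1] rows 4
[0.1469, -0.1365, 0.2528, 0.0854, 1] rows 4
[0.0, 0.0, 0.59, -0.0, 1] rows 3
```

Emit:
carry_out:
  deltas:
    - [[0.05, 0.016, 0.06, 0.0214, 1], [0.1, 0.032, 0.12, 0.0427, 1], [0.15, 0.048, 0.19, 0.064, 1], [0.19, 0.064, 0.253, 0.0854, 1]]

```text
clock: 38.0
tool_pos: [0.5015, -0.3389, 0.2005]
orientation: [180.0, -0.0, -124.2]
force: [-0.1, 1.1, -0.3]
opening: 0.0874
gripper_force: 0.0
```

Emit:
carry_out:
  deltas:
    - [[0.05, -0.01, 0.06, 0.0214, 1], [0.1, -0.02, 0.12, 0.0427, 1], [0.15, -0.03, 0.19, 0.064, 1], [0.196, -0.042, 0.253, 0.0854, 1]]

```text
clock: 38.4
tool_pos: [0.4866, -0.3761, 0.1499]
orientation: [180.0, -0.0, -155.0]
force: [0.5, 1.3, 0.3]
opening: 0.0872
gripper_force: 0.0
```

Emit:
carry_out:
  deltas:
    - [[0.04, -0.035, 0.06, 0.0214, 1], [0.08, -0.07, 0.12, 0.0427, 1], [0.12, -0.1, 0.19, 0.064, 1], [0.147, -0.137, 0.253, 0.0854, 1], [0.147, -0.137, 0.253, 0.0854, 1]]

```text
clock: 38.9
tool_pos: [0.4706, -0.4131, 0.0979]
orientation: [179.9, -0.2, 174.4]
force: [-0.9, -0.6, -0.3]
opening: 0.0875
gripper_force: 0.0
```

Run:
```python
from h import *
from plan import *
plan([(.472,-.413,.1,174.6,1),(.472,-.413,-.018,174.6,1)])
p=ctrl.snapshot("wrist"); save(p,"w15")
print([(round(r["p"],2),np.round(atz(p,r["centre"],.02),4)[:2].tolist()) for r in ctrl.spot_point(p,"rod_grip")[:4]])
```

```text
now [ 0.4706 -0.4131  0.0979] 174.4 t 38.9
[-0.0068, 0.0014, -0.0105, -0.0006, 1] rows 1
[0.0, 0.0, 0.59, -0.0, 1] rows 3
[]
```

Emit:
carry_out:
  deltas:
    - [[-0.004, 0, 0.2, 0, 1], [-0.004, 0, 0.38, 0, 1], [-0.004, 0, 0.48, 0, 1], [-0.004, 0, 0.53, 0, 1]]

```text
clock: 39.4
tool_pos: [0.4725, -0.4123, -0.0073]
orientation: [180.0, -0.1, 174.8]
force: [0.2, -0.3, -0.1]
opening: 0.0874
gripper_force: 0.0
```

Emit:
carry_out:
  deltas:
    - [[0, 0, 0.02, 0, 1], [0, 0, 0.04, 0, 1], [0, 0, 0.05, 0, 1], [0, 0, 0.05, 0, 0]]

```text
clock: 39.8
tool_pos: [0.4733, -0.4133, -0.0153]
orientation: [-180.0, 0.1, 174.6]
force: [-0.3, 0.6, -0.0]
opening: 0.0841
gripper_force: 0.0
```

Emit:
carry_out:
  deltas:
    - [[0, 0, 0, 0, -1], [0, 0, 0, 0, -1], [0, 0, 0, 0, -1], [0, 0, 0, 0, -1], [0, 0, 0, 0, -1]]

```text
clock: 40.3
tool_pos: [0.4728, -0.4131, -0.016]
orientation: [-180.0, 0.0, 174.6]
force: [-0.1, 0.3, 0.8]
opening: 0.0451
gripper_force: 0.0
```

Emit:
carry_out:
  deltas:
    - [[0, 0, 0, 0, -1], [0, 0, 0, 0, -1], [0, 0, 0, 0, -1], [0, 0, 0, 0, -1], [0, 0, 0, 0, -1]]

```text
clock: 40.8
tool_pos: [0.4728, -0.4131, -0.0161]
orientation: [-180.0, 0.0, 174.6]
force: [0.3, -0.7, 0.2]
opening: 0.0236
gripper_force: 30.0
```

Run:
```python
from h import *
from plan import *
# earlier ball pixels in saved wrist pose w1
t=ctrl.snapshot("top"); s=ctrl.snapshot("scene")
out=[]
for n,q in dict(t=t,s=s).items():
    r=ctrl.spot_point(q,"bolt_pin"); print(n,[(round(a["p"],2),np.round(a["centre"],1).tolist(),np.round(atz(q,a["centre"],.125)[:2],4).tolist()) for a in r[:3]])
    # black ball by darkness near predicted
    c=proj(q,[.729,.034,.152]).astype(int); w=10; g=q["color"].max(2)[c[1]-w:c[1]+w+1,c[0]-w:c[0]+w+1]
    ys,xs=np.nonzero(g<g.min()+25); print("pred",c,"dark",xs.mean()+c[0]-w,ys.mean()+c[1]-w,len(xs),np.round(atz(q,(xs.mean()+c[0]-w,ys.mean()+c[1]-w),.152)[:2],4))
print(np.round(atz(t,(264.3,160),.152),4))
plan([(.473,-.413,.13,174.6,-1),(.43,-.413,.13,176.85,-1),(.43,-.035,.13,176.85,-1)])
```

```text
t [(0.53, [264.7, 155.7], [0.7381, 0.031])]
pred [263 157] dark 266.0 158.0 5 [0.7284 0.0269]
s [(0.58, [328.7, 226.4], [0.7333, 0.0312])]
pred [328 216] dark 326.6 217.0 15 [0.726  0.0306]
[0.7236 0.0311 0.152 ]
now [ 0.4728 -0.4131 -0.0161] 174.59 t 41.0
[-0.0009, 0.0007, -0.7305, -0.0, -1] rows 3
[0.214, -0.0202, -0.0, -0.0062, -1] rows 1
[0.0519, 0.9436, -0.0, -0.0, -1] rows 4
[0.0519, 0.9436, -0.0, -0.0, -1] rows 4
```

Emit:
carry_out:
  deltas:
    - [[0, 0, -0.1, 0, -1], [0, 0, -0.3, 0, -1], [0, 0, -0.5, 0, -1], [0, 0, -0.7, 0, -1], [0, 0, -0.73, 0, -1]]

```text
clock: 41.5
tool_pos: [0.4752, -0.4147, 0.1356]
orientation: [-179.8, 0.4, 174.6]
force: [0.2, -0.3, -0.8]
opening: 0.024
gripper_force: 30.0
```

Emit:
carry_out:
  deltas:
    - [[0.08, -0.01, 0, -0.003, -1], [0.16, -0.02, 0, -0.0062, -1], [0.195, -0.02, 0, -0.0062, -1], [0.195, -0.02, 0, -0.0062, -1]]

```text
clock: 41.9
tool_pos: [0.4327, -0.4132, 0.1296]
orientation: [180.0, -0.0, 176.8]
force: [0.2, -0.6, -2.3]
opening: 0.024
gripper_force: 30.0
```

Emit:
carry_out:
  deltas:
    - [[0.01, 0.15, 0, 0, -1], [0.02, 0.35, 0, 0, -1], [0.035, 0.6, 0, 0, -1], [0.045, 0.8, 0, 0, -1], [0.054, 0.99, 0, 0, -1]]

```text
clock: 42.4
tool_pos: [0.4342, -0.2133, 0.1298]
orientation: [180.0, 0.0, 176.8]
force: [0.8, 0.4, -1.1]
opening: 0.0237
gripper_force: 30.0
```

Emit:
carry_out:
  deltas:
    - [[0.01, 0.2, 0, 0, -1], [0.02, 0.4, 0, 0, -1], [0.035, 0.65, 0, 0, -1], [0.045, 0.85, 0, 0, -1], [0.054, 0.98, 0, 0, -1]]

```text
clock: 42.9
tool_pos: [0.4344, -0.016, 0.1302]
orientation: [180.0, 0.1, 176.9]
force: [0.8, 0.4, -1.5]
opening: 0.024
gripper_force: 30.0
```

Run:
```python
from h import *
from plan import *
print(ctrl.get_obs()["opening"],ctrl.get_obs()["gripper_force"])
plan([(.434,-.016,.082,176.85,-1)])
z=.13+.036
for n in("top","scene"):
    q=ctrl.snapshot(n); print(n,[(round(a["p"],2),np.round(a["centre"],1).tolist(),np.round(atz(q,a["centre"],z)[:2],4).tolist()) for a in ctrl.spot_point(q,"rod_hook")[:3]])
```

```text
0.023963831656642495 29.998205602169037
now [ 0.4344 -0.016   0.1302] 176.9 t 42.9
[0.0021, -0.0003, 0.2409, 0.0001, -1] rows 1
top [(0.81, [280.2, 192.0], [0.6445, -0.0064]), (0.46, [307.2, 238.5], [0.5331, -0.0691])]
scene [(0.63, [286.2, 206.7], [0.6302, -0.0025]), (0.56, [303.1, 191.3], [0.6319, 0.0773]), (0.4, [280.3, 217.4], [0.6409, -0.046])]
```

Emit:
carry_out:
  deltas:
    - [[0, 0, 0.1, 0, -1], [0, 0, 0.2, 0, -1], [0, 0, 0.24, 0, -1], [0, 0, 0.24, 0, -1], [0, 0, 0.24, 0, -1]]

```text
clock: 43.6
tool_pos: [0.4343, -0.0192, 0.0824]
orientation: [-180.0, 0.0, 176.8]
force: [0.7, -0.1, -1.4]
opening: 0.0237
gripper_force: 30.0
```

Emit:
carry_out:
  deltas:
    - [[-0.08, 0, 0, 0, -1], [-0.16, 0, 0, 0, -1], [-0.24, 0, 0, 0, -1], [-0.32, 0, 0, 0, -1], [-0.32, 0, 0, 0, -1]]

```text
clock: 44.1
tool_pos: [0.5005, -0.0223, 0.0829]
orientation: [180.0, 0.1, 176.8]
force: [0.4, -0.2, -2.5]
opening: 0.0236
gripper_force: 30.0
```

Run:
```python
from h import *
from plan import *
o=ctrl.get_obs(); print(o["opening"],o["force"])
plan([(.5438,-.022,.082,176.85,-1)])
q=ctrl.snapshot("top"); s=ctrl.snapshot("scene")
for p in (q,s): print(proj(p,[.7+.0,-.009,.118]),[(round(a["p"],2),np.round(a["centre"],1).tolist(),np.round(atz(p,a["centre"],.118)[:2],4).tolist()) for a in ctrl.spot_point(p,"rod_hook")[:3]])
```

```text
0.02362828223831624 [ 0.35840917 -0.23264068 -2.53303181]
now [ 0.5005 -0.0223  0.0829] 176.81 t 44.1
[-0.2162, 0.0135, 0.0047, -0.0001, -1] rows 1
[281.08540163 171.13979858] [(0.63, [271.4, 238.1], [0.534, 0.0171]), (0.55, [281.1, 168.9], [0.7056, -0.0091])]
[308.82972493 232.79486031] [(0.56, [306.8, 232.7], [0.6956, -0.0114])]
```

Emit:
carry_out:
  deltas:
    - [[-0.06, 0, 0, 0, -1], [-0.12, 0, 0, 0, -1], [-0.18, 0, 0, 0, -1], [-0.235, 0, 0, 0, -1], [-0.235, 0, 0, 0, -1]]

```text
clock: 44.8
tool_pos: [0.5465, -0.025, 0.0816]
orientation: [-180.0, 0.0, 176.8]
force: [-0.1, 0.6, -1.4]
opening: 0.0237
gripper_force: 30.0
```

Emit:
carry_out:
  deltas:
    - [[0, 0.05, 0, 0, -1], [0, 0.1, 0, 0, -1], [0, 0.15, 0, 0, -1], [0, 0.21, 0, 0, -1], [0, 0.21, 0, 0, -1]]

```text
clock: 45.3
tool_pos: [0.5472, 0.0188, 0.0821]
orientation: [180.0, 0.0, 176.9]
force: [0.7, -0.3, -1.0]
opening: 0.0239
gripper_force: 30.0
```

Run:
```python
from h import *
from plan import *
o=ctrl.get_obs(); print(o["opening"],o["force"],o["moment"])
plan([(.5438,-.022,.082,176.85,-1)])
a=ctrl.snapshot("top"); s=ctrl.snapshot("scene")
ims=[]
for q,(x,y,w,h) in((a,(225,120,100,100)),(s,(265,175,100,100))):
    ims.append(cv2.resize(q["color"][y:y+h,x:x+w],None,fx=4,fy=4,interpolation=cv2.INTER_CUBIC))
cv2.imwrite("pics/c16.png",cv2.cvtColor(np.hstack(ims),cv2.COLOR_RGB2BGR))
```

```text
0.023858042765416233 [ 0.72171624 -0.32137869 -1.03222393] [-0.04865078 -0.03361176  0.04018706]
now [0.5472 0.0188 0.0821] 176.93 t 45.3
[0.0062, -0.2045, 0.0005, 0.0002, -1] rows 1
```

View pics/c16.png

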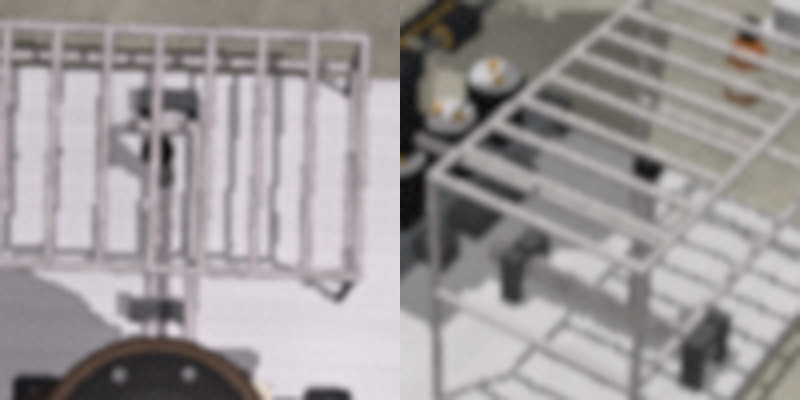

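Emit:
carry_out:
  deltas:
    - [[0.03, 0, 0, 0, -1], [0.06, 0, 0, 0, -1], [0.09, 0, 0, 0, -1], [0.12, 0, 0, 0, -1], [0.15, 0, 0, 0, -1]]

```text
clock: 45.9
tool_pos: [0.5169, 0.0186, 0.0822]
orientation: [180.0, 0.1, 176.8]
force: [3.3, 0.1, -2.3]
opening: 0.0239
gripper_force: 30.0
```

Emit:
carry_out:
  deltas:
    - [[0.025, 0, 0, 0, -1], [0.05, 0, 0, 0, -1], [0.075, 0, 0, 0, -1], [0.1, 0, 0, 0, -1]]

```text
clock: 46.3
tool_pos: [0.4968, 0.0198, 0.082]
orientation: [180.0, 0.0, 176.8]
force: [2.2, 0.0, -2.0]
opening: 0.024
gripper_force: 30.0
```

Emit:
carry_out:
  deltas:
    - [[0.01, 0, 0, 0, -1], [0.02, 0, 0, 0, -1], [0.02, 0, 0, 0, -1]]

```text
clock: 46.6
tool_pos: [0.4929, 0.02, 0.0819]
orientation: [-180.0, -0.0, 176.8]
force: [3.1, 0.0, -1.4]
opening: 0.0237
gripper_force: 30.0
```

Emit:
carry_out:
  deltas:
    - [[0.01, 0, 0, 0, -1], [0.02, 0, 0, 0, -1], [0.02, 0, 0, 0, -1]]

```text
clock: 46.9
tool_pos: [0.4925, 0.0212, 0.0831]
orientation: [179.9, 0.3, 176.9]
force: [11.0, 0.3, -3.4]
opening: 0.0237
gripper_force: 30.0
```

Emit:
carry_out:
  deltas:
    - [[0.01, 0, 0, 0, -1], [0.02, 0, 0, 0, -1], [0.02, 0, 0, 0, -1]]

```text
clock: 47.2
tool_pos: [0.4921, 0.0224, 0.0845]
orientation: [179.8, 0.7, 176.9]
force: [19.3, -0.7, -3.5]
opening: 0.0238
gripper_force: 30.0
```

Run:
```python
from h import *
a=ctrl.snapshot("top"); s=ctrl.snapshot("scene")
for p in (a,s):
  print([(round(r["p"],2),np.round(r["centre"],1).tolist(),np.round(atz(p,r["centre"],.125)[:2],4).tolist()) for r in ctrl.spot_point(p,"bolt_pin")[:3]],proj(p,[.681,.0335,.125]),proj(p,[.681,.0335,.152]))
  c=proj(p,[.681,.0335,.152]).astype(int); w=9; g=p["color"].max(2)[c[1]-w:c[1]+w+1,c[0]-w:c[0]+w+1]
  ys,xs=np.nonzero(g<g.min()+25); print("dark",xs.mean()+c[0]-w,ys.mean()+c[1]-w,len(xs))
```

```text
[(0.7, [261.7, 174.1], [0.6926, 0.039])] [263.97489183 178.72932962] [263.51461008 177.57277084]
dark 265.3333333333333 176.33333333333334 9
[(0.87, [309.4, 220.5], [0.6815, 0.0259]), (0.66, [260.1, 237.9], [0.6145, -0.0951])] [310.7116639  218.84522941] [311.10717712 210.39116379]
dark 310.85714285714283 210.5 14
```

Emit:
carry_out:
  deltas:
    - [[-0.03, 0, 0, 0, -1], [-0.06, 0, 0, 0, -1], [-0.085, 0, 0, 0, -1], [-0.085, 0, 0, 0, -1]]

```text
clock: 47.8
tool_pos: [0.5019, 0.0192, 0.0814]
orientation: [-180.0, -0.1, 176.8]
force: [0.3, 0.2, -2.2]
opening: 0.0238
gripper_force: 29.9
```

Emit:
carry_out:
  deltas:
    - [[0, -0.05, 0, 0, -1], [0, -0.1, 0, 0, -1], [0, -0.16, 0, 0, -1], [0, -0.225, 0, 0, -1], [0, -0.225, 0, 0, -1]]

```text
clock: 48.3
tool_pos: [0.4991, -0.0273, 0.0819]
orientation: [-180.0, -0.0, 176.7]
force: [-0.3, 0.7, -1.1]
opening: 0.0235
gripper_force: 29.9
```

Run:
```python
from h import *
from plan import *
o=ctrl.get_obs(); print(o["opening"],o["force"])
plan([(.43,-.02,.082,176.85,-1)])
a=ctrl.snapshot("top"); s=ctrl.snapshot("scene")
for p in (a,s):
  for k in("rod_hook","bolt_pin"): print(k,[(round(r["p"],2),np.round(r["centre"],1).tolist(),np.round(atz(p,r["centre"],.12)[:2],4).tolist()) for r in ctrl.spot_point(p,k)[:3]])
```

```text
0.023523554235864275 [-0.25541233  0.65187925 -1.10522333]
now [ 0.4991 -0.0273  0.0819] 176.73 t 48.3
[0.3468, 0.0166, -0.0006, -0.0003, -1] rows 2
rod_hook [(0.62, [284.0, 169.2], [0.7045, -0.0163])]
bolt_pin [(0.82, [262.8, 176.0], [0.6884, 0.0365]), (0.33, [244.6, 236.1], [0.5397, 0.0834])]
rod_hook [(0.72, [305.8, 234.7], [0.6984, -0.0212]), (0.25, [239.3, 207.2], [0.4937, -0.0191])]
bolt_pin [(0.64, [311.3, 216.4], [0.6744, 0.0486]), (0.27, [238.5, 250.7], [0.5944, -0.1545])]
```

Emit:
carry_out:
  deltas:
    - [[0.08, 0, 0, 0, -1], [0.16, 0, 0, 0, -1], [0.26, 0, 0, 0, -1], [0.37, 0, 0, 0, -1], [0.37, 0, 0, 0, -1]]

```text
clock: 49.1
tool_pos: [0.4231, -0.0214, 0.0818]
orientation: [180.0, -0.1, 176.9]
force: [0.5, 1.0, -1.6]
opening: 0.024
gripper_force: 29.9
```

Emit:
carry_out:
  deltas:
    - [[0, 0, -0.1, 0, -1], [0, 0, -0.2, 0, -1], [0, 0, -0.24, 0, -1], [0, 0, -0.24, 0, -1]]

```text
clock: 49.5
tool_pos: [0.4268, -0.0208, 0.1308]
orientation: [179.9, 0.1, 176.8]
force: [-1.1, 0.0, -2.4]
opening: 0.0241
gripper_force: 29.9
```

Run:
```python
from plan import *
o=ctrl.get_obs(); print(o["opening"],o["force"])
plan([(.43,-.408,.13,177,-1),(.487,-.408,.13,177,-1),(.487,-.408,-.015,177,-1)])
```

```text
0.024071998864043546 [-1.08601576  0.04186757 -2.39522462]
now [ 0.4268 -0.0208  0.1308] 176.84 t 49.5
[-0.0613, -0.966, 0.002, -0.0002, -1] rows 4
[-0.06, -0.9661, 0.002, -0.0002, -1] rows 4
[-0.2846, 0.0149, -0.0, -0.0, -1] rows 2
[0.0, 0.0, 0.725, -0.0, -1] rows 3
```

Emit:
carry_out:
  deltas:
    - [[0, -0.15, 0, 0, -1], [0, -0.38, 0, 0, -1], [0, -0.6, 0, 0, -1], [-0.02, -0.82, 0, 0, -1], [-0.04, -0.966, 0, 0, -1]]

```text
clock: 50.0
tool_pos: [0.4222, -0.2169, 0.1287]
orientation: [180.0, -0.1, 176.8]
force: [0.4, 0.5, -1.5]
opening: 0.0237
gripper_force: 29.9
```

Emit:
carry_out:
  deltas:
    - [[-0.02, -0.2, 0, 0, -1], [-0.03, -0.42, 0, 0, -1], [-0.04, -0.65, 0, 0, -1], [-0.06, -0.85, 0, 0, -1], [-0.08, -0.966, 0, 0, -1]]

```text
clock: 50.5
tool_pos: [0.4274, -0.411, 0.1278]
orientation: [180.0, -0.1, 176.7]
force: [-1.3, 1.1, -1.7]
opening: 0.0238
gripper_force: 29.9
```

Emit:
carry_out:
  deltas:
    - [[-0.1, 0, 0, 0, -1], [-0.2, 0.01, 0, 0, -1], [-0.28, 0.015, 0, 0, -1], [-0.28, 0.015, 0, 0, -1], [-0.28, 0.015, 0, 0, -1]]

```text
clock: 51.0
tool_pos: [0.4842, -0.408, 0.1287]
orientation: [180.0, -0.1, 176.9]
force: [0.3, 0.2, -0.8]
opening: 0.0233
gripper_force: 29.9
```

Run:
```python
from h import *
from plan import *
o=ctrl.get_obs(); print(o["opening"],o["force"])
plan([(.487,-.408,-.015,177,-1)])
for n in("top","scene"):
    q=ctrl.snapshot(n); print(n,[(round(a["p"],2),np.round(a["centre"],1).tolist(),np.round(atz(q,a["centre"],.166)[:2],4).tolist()) for a in ctrl.spot_point(q,"rod_hook")[:3]])
```

```text
0.02330088023043263 [ 0.29167934  0.19343397 -0.80958312]
now [ 0.4842 -0.408   0.1287] 176.86 t 51.0
[-0.0139, 0.0009, 0.7186, -0.0004, -1] rows 3
top [(0.87, [445.8, 171.1], [0.6883, -0.3979])]
scene [(0.53, [159.2, 350.9], [0.6644, -0.4628])]
```

Emit:
carry_out:
  deltas:
    - [[0, 0, 0.2, 0, -1], [0, 0, 0.4, 0, -1], [0, 0, 0.55, 0, -1], [0, 0, 0.63, 0, -1], [0, 0, 0.66, 0, -1]]

```text
clock: 51.7
tool_pos: [0.4828, -0.408, -0.004]
orientation: [179.9, -0.2, 176.8]
force: [0.0, 0.4, -1.6]
opening: 0.0235
gripper_force: 29.9
```

Emit:
carry_out:
  deltas:
    - [[0, 0, 0.02, 0, -1], [0, 0, 0.04, 0, -1], [0, 0, 0.055, 0, -1], [0, 0, 0.055, 0, -1]]

```text
clock: 52.1
tool_pos: [0.4845, -0.4087, -0.0127]
orientation: [-180.0, 0.0, 176.8]
force: [-0.3, 0.0, -1.2]
opening: 0.0241
gripper_force: 29.9
```

Emit:
carry_out:
  deltas:
    - [[0, 0, 0.008, 0, -1], [0, 0, 0.016, 0, -1], [0, 0, 0.016, 0, -1]]

```text
clock: 52.4
tool_pos: [0.4847, -0.4088, -0.0159]
orientation: [-180.0, 0.0, 176.8]
force: [-1.1, -0.5, 0.8]
opening: 0.0238
gripper_force: 30.0
```

Emit:
carry_out:
  deltas:
    - [[0, 0, 0, 0, 0.3], [0, 0, 0, 0, 0.3], [0, 0, 0, 0, 0.3], [0, 0, 0, 0, 0.3], [0, 0, 0, 0, 0.3]]

```text
clock: 52.9
tool_pos: [0.4843, -0.4086, -0.0163]
orientation: [-180.0, 0.0, 176.8]
force: [0.2, 0.2, -0.1]
opening: 0.0551
gripper_force: 0.0
```

Emit:
carry_out:
  deltas:
    - [[0, 0, -0.05, 0, 0.6], [0, 0, -0.2, 0, 0.6], [0, 0, -0.45, 0, 0.6], [0, 0, -0.7, 0, 0.6], [0, 0, -0.8, 0, 0.6]]

```text
clock: 53.4
tool_pos: [0.4864, -0.4102, 0.1504]
orientation: [-179.8, 0.4, 176.9]
force: [0.2, -0.1, 0.1]
opening: 0.0699
gripper_force: 0.0
```

Emit:
carry_out:
  deltas:
    - [[0.1, -0.1, -0.25, 0, 1], [0.1, -0.3, -0.4, 0, 1], [0.1, -0.5, -0.5, 0, 1], [0.1, -0.7, -0.5, 0, 1], [0.1, -0.7, -0.5, 0, 1]]

```text
clock: 53.9
tool_pos: [0.4554, -0.5513, 0.2441]
orientation: [-179.9, 0.0, 176.6]
force: [0.1, 0.6, -1.7]
opening: 0.0874
gripper_force: 0.0
```

Run:
```python
from h import *
from plan import *
o=ctrl.get_obs(); print(o["clock"],o["tool_pos"])
for n in("top","scene"):
  p=ctrl.snapshot(n); save(p,n+"9")
  for k,z in dict(rod_grip=.02,rod_hook=.02,rod=.006,mat=0,fitted0=.011,spare0=.011,bolt_pin=.125,tray_handle=.092).items():
    print(n,k,[(round(r["p"],2),np.round(atz(p,r["centre"],z),3)[:2].tolist()) for r in ctrl.spot_point(p,k)[:6]])
```

```text
53.9 [ 0.45543981 -0.55127258  0.24411563]
top rod_grip [(0.65, [0.489, -0.411])]
top rod_hook [(0.96, [0.697, -0.402])]
top rod [(0.63, [0.455, -0.413]), (0.29, [0.536, -0.025])]
top mat [(0.74, [0.556, -0.389])]
top fitted0 [(0.67, [0.541, 0.102]), (0.63, [0.533, -0.078])]
top spare0 [(0.79, [0.529, 0.045]), (0.76, [0.54, -0.029]), (0.74, [0.539, 0.159]), (0.56, [0.456, 0.422])]
top bolt_pin [(0.67, [0.686, 0.031])]
top tray_handle [(0.79, [0.529, -0.138]), (0.58, [0.656, 0.037])]
scene rod_grip [(0.63, [0.471, -0.405])]
scene rod_hook [(0.89, [0.688, -0.396])]
scene rod [(0.91, [0.45, -0.409])]
scene mat [(0.68, [0.552, -0.401]), (0.45, [0.526, 0.04])]
scene fitted0 [(0.67, [0.515, 0.277]), (0.62, [0.532, -0.081]), (0.55, [0.538, 0.102])]
scene spare0 [(0.79, [0.462, 0.407]), (0.77, [0.523, 0.18]), (0.64, [0.53, -0.014]), (0.59, [0.525, 0.044]), (0.59, [0.524, -0.01]), (0.58, [0.674, -0.394])]
scene bolt_pin [(0.61, [0.68, 0.041]), (0.35, [0.618, -0.008])]
scene tray_handle [(0.65, [0.523, -0.136])]
```

```bash
python3 -c "
from plant import ctrl
print(ctrl.close_job())"
```

```text
the job is handed in; nothing more can be done
None
```

I filled the three empty pockets with spare cans, pushed the tray left until it hit its stop, pulled the bolt with the hooked rod until it stopped, laid the rod back flat on the mat, and handed the job in at about 54 s; no verdict was returned.

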